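Load a probe card on the wafer prober

TASK

Lift the green probe card with the red handle out of the white rack and rest it on the sloping stand, stiffener side up and handle uppermost; let go there to change your hold, then take it again and lay it level on the two narrow ledges of the orange prober, inside the fences, handle towards the robot. Let go of the card and swing the clamp bar over until it lies fully down across it. Set the card down without dropping it, never let its needles touch anything, and leave the blue card, the wafer cassette and the tweezers where they are.

Things in the scene. Friction and masses are not known exactly. Their poses are not given: they have to be found in the camera images.
- card: Green probe card, 0.2 kg. Board 160 (x) x 114 (y) x 5 mm (z); origin: centre of its underside. On its +z side a square open metal frame (stiffener), 56 x 56 mm, centred, 20 mm proud of the board. Red handle at the -x end, gold contacts at the +x end. Underside bare but for the needles. It starts on its +x end in a rack slot, handle up, stiffener to the rack's +x
- card_handle (a point): Centre of the card's red handle: a bar 90 mm long (card y), 24 mm tall (card x -0.104 to -0.080) and 10 mm thick (card z), centred on the board's thickness: the place to pinch from above, across the thickness
- card_stiffener (a point): Centre of the top of the card's square stiffener frame (25 mm above the origin along card z); grip the frame across its 56 mm, along card x or card y
- card_needles: Delicate needle ring under the middle of the card (cream disc 38 mm across with a steel cone, 7 mm deep in all), fixed to the card; must touch nothing. Origin at the card's origin
- rack: White fixed card rack, 150 (x) x 131 (y) x 80 mm. Origin: centre of its underside, z up. Two slots, 29 mm either side of the centre along x. A card stands on a floor 10 mm up, in channels round its side edges (about 1.8 mm play on each face) that end 80 mm up: lift it straight up 75 mm to clear them. Handle tops stand 194 mm above the table
- spare_card: Second probe card, the same shape but with a blue board and grey handle, in the rack's other slot (which slot varies). Same frame as card. Leave alone
- stand: Fixed stand, 114 mm wide (y), origin on the table under it, z up. Two 10 mm wide aluminium rails, centred at y = +-0.047, rise at 45 degrees towards its +x, tops about 126 mm up; open between them, so the card lies on its side margins. At their low ends black lips, square to the rails and 11 mm proud, hold the card's +x end
- stand_rest (a point): Where the card's origin (centre of its underside) is when it rests right on the stand: board flat on the rails, +x end on the lips, centred. There card z = (-0.707, 0, 0.707), card x = (-0.707, 0, -0.707) and card y = (0, -1, 0) in the stand's frame
- prober: Fixed wafer prober, orange platen 310 (x) x 265 (y) mm, top 92 mm up. Origin: on the table under the card place; x points away from the robot at yaw 0. Card place: two ledges along x, 12 mm wide, inner edges 98 mm apart, tops 108 mm up. Fences at the sides and both ends leave the board 4 mm play all round and end at most 8 mm above its top. Near the far -y corner a positioner stands 72 mm high
- seat (a point): Where the card's origin must be on the prober: centre of the card place at the height of the ledge tops, 108 mm above the table; the card's axes then match the prober's (handle at the prober's -x end, reaching out between the end stops)
- clamp (a joint): Angle of the clamp bar (rad): 0 = fully down, level across the card; about 1.65 to 1.95 at the start = standing up, leaning out to the prober's -y side. A stiff hinge: it stays where it is left, and moves with about 1 to 2 N at the ball
- clamp_hinge (a point): Centre of the clamp bar's hinge, in the prober's frame at (-0.059, -0.080, 0.120); hinge axis along the prober's x
- clamp_ball (a point): Centre of the black ball, 24 mm across, at the free end of the clamp bar (14 mm wide), 163 mm from the hinge. At joint angle q it is at x = -0.059, y = -0.080 + 0.163 cos q, z = 0.120 + 0.163 sin q in the prober's frame: when down, at the +y side, 28 mm above the platen
- cassette: White wafer cassette, 129 x 66 x 60 mm, standing on the table, 0.3 kg. Origin: centre of its underside, length along x. Leave alone
- tweezers: Steel tweezers lying on the table, 123 x 12 x 6 mm, length along x, origin on the table about the middle. Leave alone

How it is judged:
By the outcome, as a careful person would: the job done as asked, in the order asked, and still so for the second after the job is handed in, with the robot touching nothing.
It also fails if it takes over 72 s, if anything falls off the work surface, if the arm or the gripper's body presses on something with over 40 N, if the wrist force passes 120 N, or if a joint passes its speed limit or range.

ROBOT

A 6-joint arm with a two-finger parallel gripper is mounted at the origin on the work surface. World frame = base frame: x ahead of the robot, y to its left, z up, the work surface at z = 0. Lengths are in m, angles in degrees, forces in N, time in s.
With the tool pointing down it reaches from about 0.4 to 0.825 m from the base axis. Payload 7 kg.
Tool frame: the origin (TCP) lies on the centre line of the jaws, within the pads' length; the fingertips stand 19 mm ahead of it and the grasp point (between the pads) is the TCP; z points along the fingers, y is the line along which they close (so a half turn about z gives the same grasp; the last joint's range is limited). The gripper opens to 88 mm and grips with 3 to 60 N. Pads are 19 mm wide; open, the fingers measure 130 mm over their backs; the gripper's body (78 mm by 193 mm) begins 47 mm behind the grasp point.
Start: joints at [80.735, 20.546, 0.682, 0, -70.136, -16.507], TCP at [0.293, 0.608, 0.246] pointing down, gripper open.
Joint ranges: [-176.03, 176.03], [-82.01, 121.73], [-58.28, 71.71], [-173.87, 95.51], [-174.79, -0.11], [-173.66, 173.66]. Speed limits (degrees/s): [136.94, 136.94, 172.46, 180, 180, 180].

INTERFACE

Orientations are given as [roll, pitch, yaw] about the fixed x, y, z axes, in that order (R = Rz(yaw) Ry(pitch) Rx(roll)).
In Python, from plant import ctrl gives the robot as it stands.
- The arm moves only by the tool move_arm, never from a script. Its argument "motion" is a list of rows, each a list of 3 entries, a list of its own where there are three numbers: the shift along the tool's x, y, z in mm, then the turn, a rotation vector about the tool's x, y, z in degrees, then the closure, from 0 (fully open) to 1 (shut). A call has 1 to 10 rows; each row is the pose to reach, as a shift and turn from the pose commanded when the call began, along the tool's axes at that moment; what a row does not reach only later rows make up. A row lasts 1/12 s, in which the tool goes at most 41.7 mm and 7.16 degrees, less where a joint would pass 70% of its speed; a pose out of reach is approached as far as the arm can. A call with a gripper value outside its range is refused whole. The fingers move at their own pace and stop on an object; the grip force is fixed at half the most. Time passes only in rows, so rows that repeat a pose let the fingers close. It gives the time, the measured TCP pose, the force, the opening and the grip force at its end, in the units of the state.
- ctrl.get_obs(): the state, without advancing time (a new reading comes with each control period).
- ctrl.snapshot(name): name is "scene" or "side" or "wrist"; returns a dict with "color" (480x640x3 uint8, blue, green, red), "camera_matrix" (3x3 intrinsics, pixels), "k1" (the pictures are not rectified: a ray, as slopes to the right and down, at radius r is drawn at 1 + k1 r^2 times it, then the intrinsics apply), "cam_to_world" (4x4, takes a point from camera to world coordinates). Camera axes: x right, y up, looking along -z (the intrinsics and any distortion apply to the point x, -y, -z); pixel columns grow to the right and rows downward; lengths in m; the calibration is good to about 2 mm. A picture is of the moment at which its call begins. There is no depth.
- ctrl.close_job(): hands the job in; it is judged then, once.
The state is a dict: "clock": time; "joint_pos": joint angles; "qvel": joint speeds; "tau": joint torques, N m; "tool_pos": TCP position; "orientation": TCP orientation; "force": force on the tool from outside, world axes, zero at the start; "moment": the same for the moment, N m; "opening": finger opening in m; "gripper_force": force on a finger pad.
Only numpy, scipy, OpenCV 4.12 (cv2) and the standard library are available. Lean on these libraries where they do the work, as an engineer would, in place of code of your own. Each camera call takes 0.05 s, during which the arm holds its last target. There are 200 camera calls.

## Working session

There is one attempt and no reset: what is moved stays moved. The work goes in short steps, Python scripts to look and compute and a tool call to move; the robot and the scene stay as the last step left them, time stands still between calls to the robot, and variables do not carry over. Pictures are saved under pics/ and viewed, at most 10 in all, crops included, and the job is handed in when it is done.

Besides the shell and the picture viewer there is one more tool, called after "Emit:" as name([rows], argument=value, ...), one row to a line, values as JSON. move_arm: Moves the arm, as the interface text tells. Its arguments: {"type":"object","properties":{"motion":{"type":"array"}},"required":["motion"]}

```bash
ls; mkdir -p pics
python3 - <<'E'
from plant import ctrl
import cv2,numpy as np
o=ctrl.get_obs();print(o)
for n in("scene","side"):
    s=ctrl.snapshot(n);cv2.imwrite(f"pics/{n}0.png",s["color"]);print(n,s["camera_matrix"],s["k1"],s["cam_to_world"])
    np.savez(f"{n}0.npz",**s)
E
```

```text
pics
{'clock': 0.0, 'joint_pos': array([ 8.07357559e+01,  2.05926571e+01,  6.35909689e-01, -2.10508720e-02,
       -7.01372076e+01, -1.65064676e+01]), 'qvel': array([ 0.0332345 , -0.06099697, -0.02441255, -0.0607187 ,  0.03425089,
       -0.00858002]), 'tau': array([-3.52921438e-05, -5.82721317e+01,  2.93046409e+01,  6.99689627e+00,
        6.71296104e-03, -1.71416482e-04]), 'tool_pos': array([0.29329376, 0.60745063, 0.24462218]), 'orientation': array([ 1.79904294e+02, -7.72384614e-03, -2.57778739e+01]), 'force': array([ 0.18343758, -0.81875292, -0.33488656]), 'moment': array([-0.00613279, -0.04618986,  0.0188703 ]), 'gripper_force': 0.0, 'opening': 0.08762993303280556}
scene [[448.13784384   0.         318.48366539]
 [  0.         448.13784384 240.5887676 ]
 [  0.           0.           1.        ]] -0.08159390380917296 [[-9.65079190e-02 -7.50071922e-01  6.54276955e-01  1.15478411e+00]
 [ 9.95332086e-01 -7.30637354e-02  6.30533776e-02  7.36405442e-02]
 [ 5.09350196e-04  6.57307997e-01  7.53621880e-01  7.98506813e-01]
 [ 0.00000000e+00  0.00000000e+00  0.00000000e+00  1.00000000e+00]]
side [[444.72996888   0.         320.09065166]
 [  0.         444.72996888 241.6564757 ]
 [  0.           0.           1.        ]] -0.019281493436370926 [[ 0.82008008  0.41272751 -0.39638952  0.21951468]
 [-0.57221456  0.58386327 -0.57591161 -0.49565942]
 [-0.00625729  0.6991135   0.71498333  0.76905164]
 [ 0.          0.          0.          1.        ]]
```

View pics/scene0.png

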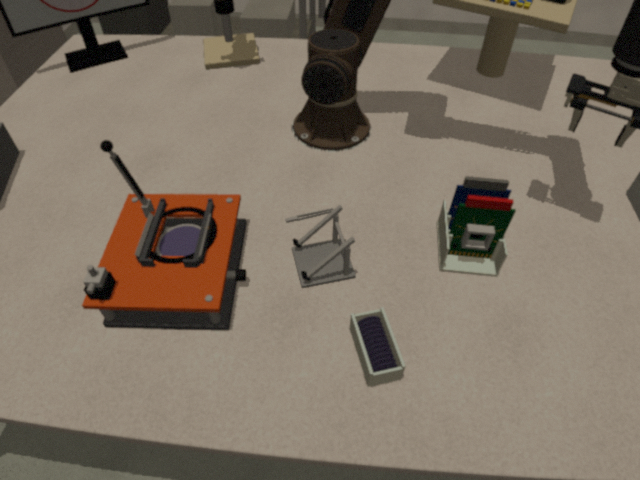

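View pics/side0.png

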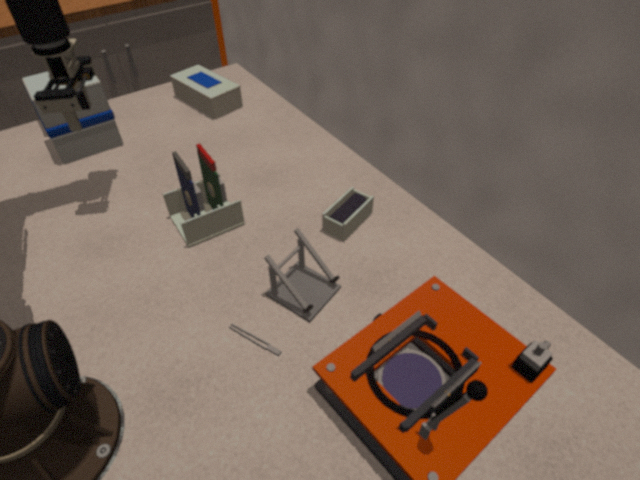

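The scene view shows the green card with red handle at (489,202) in the rack's +x slot, with the blue card behind it. The stand is at (325,245), with its rails rising to the right (+y) and its lips at about (297,243) and (305,277). The prober is at (170,250), with the clamp ball at (107,146). The side view shows the handle at (207,160), stand lips at (310,308) and (337,280), rail tops at (268,260) and (298,235), and the ball at (478,390).

```bash
cat > h.py <<'E'
import numpy as np,cv2
from plant import ctrl
def rays(s,px):
    p=cv2.undistortPoints(np.float64(px).reshape(-1,1,2),s["camera_matrix"],np.array([float(s["k1"]),0,0,0])).reshape(-1,2)
    T=s["cam_to_world"];d=np.c_[p[:,0],-p[:,1],-np.ones(len(p))]@T[:3,:3].T
    return T[:3,3],d/np.linalg.norm(d,axis=1)[:,None]
def plane(s,px,z):
    o,d=rays(s,px);return o+d*((z-o[2])/d[:,2])[:,None]
def tri(s1,p1,s2,p2):
    o1,a=rays(s1,p1);o2,b=rays(s2,p2);out=[]
    for u,v in zip(a,b):
        t=np.linalg.lstsq(np.c_[u,-v],o2-o1,rcond=None)[0]
        q1,q2=o1+t[0]*u,o2+t[1]*v;out.append(np.r_[(q1+q2)/2,np.linalg.norm(q1-q2)])
    return np.array(out)
def proj(s,P):
    T=s["cam_to_world"];c=(np.atleast_2d(P)-T[:3,3])@T[:3,:3];x=np.c_[c[:,0],-c[:,1]]/-c[:,2:]
    x=x*(1+s["k1"]*(x**2).sum(1))[:,None];K=s["camera_matrix"]
    return x*[K[0,0],K[1,1]]+K[:2,2]
def blob(m):
    n,l,st,c=cv2.connectedComponentsWithStats(m.astype(np.uint8));i=1+np.argmax(st[1:,4]);return l==i,c[i],st[i]
E
python3 - <<'E'
from h import *
S=[dict(np.load(f"{n}0.npz")) for n in("scene","side")]
np.set_printoptions(precision=4,suppress=True)
ball=[]
for s,r in zip(S,((90,130,125,165),(460,375,495,410))):
    c=s["color"].astype(int);b,g,R=c[...,0],c[...,1],c[...,2]
    m,ce,st=blob((R>150)&(g<110)&(b<70)&(R-g>70));
    m=m.astype(np.uint8);m=cv2.morphologyEx(m,cv2.MORPH_CLOSE,np.ones((15,15)))
    cn=max(cv2.findContours(m,0,1)[0],key=cv2.contourArea);box=cv2.boxPoints(cv2.minAreaRect(cn))
    ap=cv2.approxPolyDP(cn,12,True).reshape(-1,2)
    print("platen",st,[ (p,q) for p,q in zip(ap.tolist(),plane(s,ap,.092).round(4).tolist())])
    m,ce,st=blob((R>110)&(g<50)&(b<60));ys,xs=np.nonzero(m);re=cv2.minAreaRect(np.c_[xs,ys].astype(np.float32));bx=cv2.boxPoints(re)
    print("red",ce,st,bx.tolist());print(plane(s,bx,.194))
    x0,y0,x1,y1=r;m,ce,st=blob(c[y0:y1,x0:x1].max(2)<50);print("ball",ce+[x0,y0],st);ball.append(ce+[x0,y0])
print(tri(S[0],[ball[0]],S[1],[ball[1]]))
A=cv2.resize(S[0]["color"][195:295,275:375],None,fx=4,fy=4,interpolation=cv2.INTER_CUBIC)
B=cv2.resize(S[1]["color"][225:325,250:350],None,fx=4,fy=4,interpolation=cv2.INTER_CUBIC)
cv2.imwrite("pics/st.png",np.hstack([A,B]))
E
```

```text
platen [ 100  195  138  112 6147] [([129, 195], [0.4437, -0.4396, 0.092]), ([100, 265], [0.6502, -0.4219, 0.092]), ([116, 276], [0.6735, -0.3774, 0.092]), ([106, 303], [0.7372, -0.3721, 0.092]), ([216, 306], [0.7211, -0.1601, 0.092]), ([237, 195], [0.4209, -0.1858, 0.092]), ([166, 195], [0.4359, -0.3514, 0.092]), ([215, 208], [0.4673, -0.226, 0.092]), ([198, 269], [0.6395, -0.2173, 0.092]), ([136, 265], [0.6425, -0.3467, 0.092]), ([145, 219], [0.5155, -0.3736, 0.092])]
red [489.9852 198.7407] [469 196  43   7 135] [[468.7842712402344, 198.26516723632812], [469.0854187011719, 195.10336303710938], [511.2742004394531, 199.121337890625], [510.9730529785156, 202.28314208984375]]
[[0.4909 0.3075 0.194 ]
 [0.4816 0.3093 0.194 ]
 [0.4843 0.393  0.194 ]
 [0.4936 0.3907 0.194 ]]
ball [106.3444 145.7889] [11 11 11 11 90]
platen [  314   277   241   203 15914] [([433, 277], [0.7211, -0.159, 0.092]), ([314, 367], [0.4189, -0.1847, 0.092]), ([409, 479], [0.4302, -0.4044, 0.092]), ([460, 479], [0.4886, -0.4457, 0.092]), ([554, 368], [0.745, -0.4177, 0.092]), ([518, 378], [0.681, -0.3943, 0.092]), ([524, 345], [0.7404, -0.3606, 0.092])]
red [204.9516 153.8065] [198 145  16  18  62] [[196.90245056152344, 145.87806701660156], [198.9756317138672, 144.2195281982422], [213.12196350097656, 161.90245056152344], [211.0487823486328, 163.5609893798828]]
[[0.4831 0.3847 0.194 ]
 [0.4899 0.3882 0.194 ]
 [0.4865 0.3051 0.194 ]
 [0.4801 0.3021 0.194 ]]
ball [476.0373 390.3017] [  6   6  20  19 295]
[[ 0.5008 -0.4035  0.2789  0.0008]]
```

View pics/st.png

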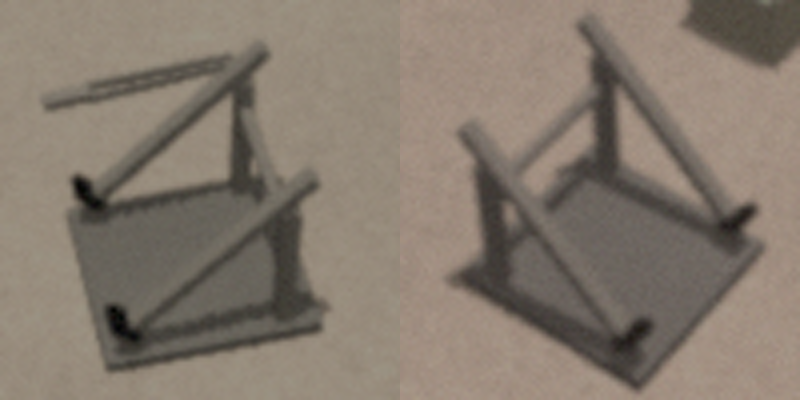

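The crop shows rail top ends at scene (260,48) and (310,178), and at side (188,22) and (68,130). The black lips are at scene (85,192) and (122,325), and at side (232,333) and (337,218). All are in crop coordinates.

Run:
```python
from h import *
np.set_printoptions(precision=4,suppress=True)
S=[dict(np.load(f"{n}0.npz")) for n in("scene","side")]
f=lambda P,o:(np.array(P)+.5)/4-.5+o
a=f([(310,178),(260,48),(122,325),(85,192)],[275,195]);b=f([(188,22),(68,130),(337,218),(232,333)],[250,225])
print("railtop +x,-x; lip +x,-x\n",tri(S[0],a,S[1],b))
print("plate sc",plane(S[0],f([(70,212),(108,368),(322,325)],[275,195]),.003));print("plate sd",plane(S[1],f([(240,388),(363,243),(50,280)],[250,225]),.003))
s=ctrl.snapshot("wrist");T=s["cam_to_world"];o=ctrl.get_obs()
from scipy.spatial.transform import Rotation as Ro
R=Ro.from_euler("xyz",o["orientation"],degrees=True).as_matrix()
print("cam in tool",R.T@(T[:3,3]-o["tool_pos"]),"\n",R.T@T[:3,:3],s["camera_matrix"][0,0],s["k1"])
```

```text
railtop +x,-x; lip +x,-x
 [[ 0.5575  0.0831  0.1215  0.0021]
 [ 0.4676  0.0523  0.122   0.0016]
 [ 0.5893 -0.0094  0.0295  0.    ]
 [ 0.5003 -0.0409  0.0318  0.0003]]
plate sc [[ 0.4917 -0.0518  0.003 ]
 [ 0.5992 -0.0165  0.003 ]
 [ 0.5591  0.0975  0.003 ]]
plate sd [[ 0.4955 -0.0543  0.003 ]
 [ 0.6037 -0.0145  0.003 ]
 [ 0.4503  0.0624  0.003 ]]
cam in tool [ 0.0733  0.0002 -0.1388] 
 [[-0.001   0.9622  0.2724]
 [ 1.      0.0009  0.0005]
 [ 0.0003  0.2724 -0.9622]] 336.2569414643432 -0.003868026023218296
```

Emit:
move_arm([
  [[287,150,-55],[0,0,66.2],0.55],
  [[287,150,-55],[0,0,66.2],0.55],
  [[287,150,-55],[0,0,66.2],0.55],
  [[287,150,-55],[0,0,66.2],0.55],
  [[287,150,-55],[0,0,66.2],0.55],
  [[287,150,-55],[0,0,66.2],0.55],
  [[287,150,-55],[0,0,66.2],0.55],
  [[287,150,-55],[0,0,66.2],0.55],
  [[287,150,-55],[0,0,66.2],0.55],
  [[287,150,-55],[0,0,66.2],0.55],
])

```text
clock: 0.98
tool_pos: [0.488, 0.3459, 0.301]
orientation: [-180.0, 0.0, -92.6]
force: [0.0, 1.4, -0.5]
opening: 0.0398
gripper_force: 0.0
```

```bash
cat >> h.py <<'E'
from scipy.spatial.transform import Rotation as Ro
np.set_printoptions(precision=4,suppress=True)
def pose():
    o=ctrl.get_obs();return o["tool_pos"],Ro.from_euler("xyz",o["orientation"],degrees=True).as_matrix(),o
def go(pt,Rt):
    p,R,o=pose();print("clock %.2f"%o["clock"],"tcp",p,"rpy",o["orientation"],"q",o["joint_pos"].round(1),"F",o["force"],"open %.4f"%o["opening"])
    print("shift mm",(R.T@(np.array(pt)-p)*1e3).round(1),"rot deg",np.degrees(Ro.from_matrix(R.T@Rt).as_rotvec()).round(2))
E
python3 - <<'E'
from h import *
p,R,o=pose();print(p,o["orientation"],o["joint_pos"],o["opening"])
s=ctrl.snapshot("wrist");np.savez("w1.npz",**s);cv2.imwrite("pics/w1.png",s["color"])
c=s["color"].astype(int);m,ce,st=blob((c[...,2]>90)&(c[...,1]<60)&(c[...,0]<70)&(c[...,2]-c[...,1]>60))
ys,xs=np.nonzero(m);bx=cv2.boxPoints(cv2.minAreaRect(np.c_[xs,ys].astype(np.float32)))
print(st,bx);print(plane(s,bx,.194))
E
```

```text
[0.488  0.3459 0.301 ] [-179.9816    0.0282  -92.6083] [ 54.0288  11.5882  -4.4542  -0.0001 -73.924  -56.637 ] 0.03981673188566681
[ 310  193   13  114 1030] [[310. 193.]
 [322. 193.]
 [322. 306.]
 [310. 306.]]
[[0.4903 0.3037 0.194 ]
 [0.4815 0.3041 0.194 ]
 [0.4853 0.3944 0.194 ]
 [0.4949 0.394  0.194 ]]
```

View pics/w1.png

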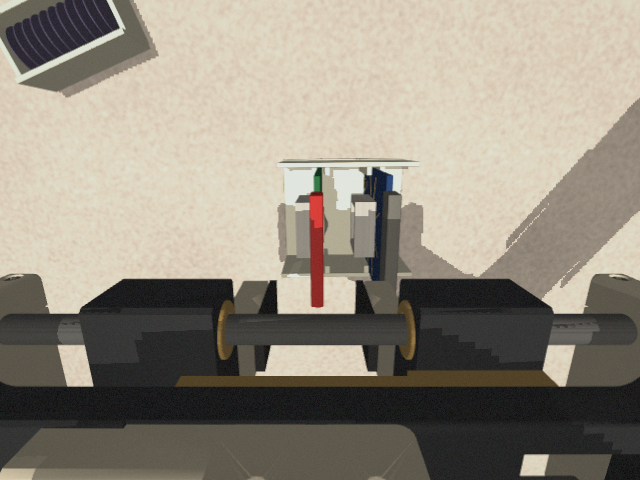

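The wrist view shows the red handle at columns 310–322 and rows 193–306, axis-aligned. On the z = 0.194 plane that is 90 mm by about 10 mm, as it must be. The blue card is to its right.

Run:
```python
from h import *
s=dict(np.load("w1.npz"));c=s["color"].astype(int);m,ce,st=blob((c[...,2]>90)&(c[...,1]<60)&(c[...,0]<70)&(c[...,2]-c[...,1]>60))
r=np.arange(198,303);px=np.array([(np.nonzero(m[i])[0].mean(),i) for i in r])
P=plane(s,px,.194);k=np.polyfit(P[:,1],P[:,0],1);print("yaw",-np.degrees(np.arctan(k[0])),"x at .349",np.polyval(k,.349))
print([np.nonzero(m[i])[0][[0,-1]].tolist() for i in range(195,306,10)])
y=np.radians(-92.6);go([np.polyval(k,.349),.349,.182],Ro.from_euler("xyz",[180,0,-92.6],degrees=True).as_matrix())
```

```text
yaw -4.46537193893843 x at .349 0.48693092197750326
[[311, 321], [322, 322], [322, 322], [311, 322], [311, 322], [311, 322], [311, 322], [311, 322], [311, 322], [312, 322], [312, 322], [312, 322]]
clock 1.03 tcp [0.4874 0.3467 0.3006] rpy [179.9925   0.0099 -92.3992] q [ 54.1  11.6  -4.5  -0.  -73.9 -56.5] F [-0.3276 -0.1043 -0.0843] open 0.0395
shift mm [ -2.3   0.6 118.6] rot deg [0.01 0.01 0.2 ]
```

Emit:
move_arm([
  [[-2.3,0,40],[0,0,0.1],0.55],
  [[-2.3,0,80],[0,0,0.1],0.55],
  [[-2.3,0,105],[0,0,0.1],0.55],
  [[-2.3,0,118],[0,0,0.1],0.55],
  [[-2.3,0,118],[0,0,0.1],0.55],
  [[-2.3,0,118],[0,0,0.1],1],
  [[-2.3,0,118],[0,0,0.1],1],
  [[-2.3,0,118],[0,0,0.1],1],
  [[-2.3,0,118],[0,0,0.1],1],
  [[-2.3,0,118],[0,0,0.1],1],
])

```text
clock: 1.87
tool_pos: [0.4871, 0.3507, 0.1837]
orientation: [-179.9, 0.1, -92.1]
force: [0.3, 0.3, 0.6]
opening: 0.0116
gripper_force: 0.4
```

Emit:
move_arm([
  [[0,0,0],[0,0,0],1],
  [[0,0,0],[0,0,0],1],
  [[0,0,0],[0,0,0],1],
])

```text
clock: 2.12
tool_pos: [0.4868, 0.3506, 0.1835]
orientation: [-180.0, 0.1, -92.1]
force: [-2.8, 0.5, 5.7]
opening: 0.0097
gripper_force: 30.0
```

Emit:
move_arm([
  [[0,0,-5],[0,0,0],1],
  [[0,0,-13],[0,0,0],1],
  [[0,0,-25],[0,0,0],1],
  [[0,0,-38],[0,0,0],1],
  [[0,0,-51],[0,0,0],1],
  [[0,0,-64],[0,0,0],1],
  [[0,0,-77],[0,0,0],1],
  [[0,0,-92],[0,0,0],1],
  [[0,0,-110],[0,0,0],1],
  [[0,0,-130],[0,0,0],1],
])

```text
clock: 2.95
tool_pos: [0.4866, 0.3499, 0.3134]
orientation: [180.0, -0.0, -92.1]
force: [-0.2, -0.0, -1.6]
opening: 0.01
gripper_force: 30.0
```

```bash
cat >> h.py <<'E'
psi=np.radians(109.)
def Rz(a):return Ro.from_euler("z",a).as_matrix()
def standR(p): # card axes in world at rest
    r=.5**.5;return Rz(p)@np.array([[-r,0,-r],[0,-1,0],[-r,0,r]])
E
python3 - <<'E'
from h import *
p,R,o=pose();print(p,o["orientation"],o["force"],o["joint_pos"])
for n in("scene","side","wrist"):
    s=ctrl.snapshot(n);np.savez(f"l_{n}.npz",**s)
    c=s["color"].astype(int)
    if n=="wrist":
        cv2.imwrite("pics/lw.png",s["color"])
    else:
        m,ce,st=blob((c[...,1]>c[...,2]+20)&(c[...,1]>c[...,0]+15));print(n,"green",ce,st)
# tool target at stand: tool z=card x, tool y=-card z
C=standR(psi);Rt=np.c_[-C[:,1],-C[:,2],C[:,0]];print(np.linalg.det(Rt))
org=np.array([.5448,-.0252,.031])+0  # near lip
u=-C[:,0];n=C[:,2]
tgt=org+u*(.08+.0935+.03)+n*.05
print(tgt);go(tgt,Rt)
E
```

```text
[0.4866 0.3499 0.3134] [179.9761  -0.043  -92.0805] [-0.2406 -0.004  -1.5987] [ 54.3796  11.4384  -3.0593   0.004  -75.5513 -56.4611]
scene green [485.2354 167.4101] [470 153  39  28 395]
side green [204. 119.] [204 119   1   1   1]
1.0
[0.5095 0.0774 0.2103]
clock 3.10 tcp [0.4875 0.3507 0.3148] rpy [-179.8546    0.1609  -92.0735] q [ 54.4  11.4  -3.    0.  -75.4 -56.5] F [-1.1171 -0.3971 -1.3738] open 0.0099
shift mm [272.6 -31.6 103.9] rot deg [39.3  27.21 65.08]
```

Emit:
move_arm([
  [[40,0,-10],[0,0,0],1],
  [[80,-10,-10],[5,3,8],1],
  [[110,-20,-10],[8.5,6,14],1],
  [[140,-30,-10],[12,9,20],1],
  [[170,-30,-5],[15.5,11,26],1],
  [[200,-30,0],[19,13,32],1],
  [[220,-30,0],[22.3,15.3,37.5],1],
  [[240,-30,0],[25.7,17.7,43],1],
  [[260,-30,0],[29.2,20.1,48.5],1],
  [[272,-30,0],[32.6,22.5,54],1],
])

```text
clock: 3.93
tool_pos: [0.506, 0.0752, 0.3124]
orientation: [-143.3, -4.5, -147.8]
force: [-1.0, -0.5, -2.3]
opening: 0.0097
gripper_force: 30.0
```

Run:
```python
from h import *
C=standR(psi);Rt=np.c_[-C[:,1],-C[:,2],C[:,0]]
go([.5095,.0774,.2103],Rt)
go([.5095,.0774,.26],Rt)
```

```text
clock 3.93 tcp [0.506  0.0752 0.3124] rpy [-143.3354   -4.4659 -147.755 ] q [  52.     3.1  -34.9   34.4  -73.3 -124.7] F [-1.0477 -0.5365 -2.2533] open 0.0097
shift mm [-12.1  60.6  81.4] rot deg [ 7.78  5.3  12.93]
clock 3.93 tcp [0.506  0.0752 0.3124] rpy [-143.3354   -4.4659 -147.755 ] q [  52.     3.1  -34.9   34.4  -73.3 -124.7] F [-1.0477 -0.5365 -2.2533] open 0.0097
shift mm [-8.2 31.  41.7] rot deg [ 7.78  5.3  12.93]
```

Emit:
move_arm([
  [[-8,31,42],[3.9,2.6,6.5],1],
  [[-8,31,42],[7.8,5.3,12.9],1],
  [[-8,31,42],[7.8,5.3,12.9],1],
  [[-8,31,42],[7.8,5.3,12.9],1],
])

```text
clock: 4.27
tool_pos: [0.5099, 0.0794, 0.2576]
orientation: [-134.9, -0.4, -160.7]
force: [0.2, 0.8, -1.6]
opening: 0.01
gripper_force: 30.0
```

Run:
```python
from h import *
C=standR(psi);Rt=np.c_[-C[:,1],-C[:,2],C[:,0]]
go([.5095,.0774,.26],Rt)
w=ctrl.snapshot("wrist");a=ctrl.snapshot("scene");b=ctrl.snapshot("side")
for n,s in zip("wab",(w,a,b)):np.savez(f"p_{n}.npz",**s)
A=cv2.resize(a["color"][140:290,270:400],(346,400),interpolation=cv2.INTER_CUBIC)
B=cv2.resize(b["color"][160:330,220:370],(353,400),interpolation=cv2.INTER_CUBIC)
cv2.imwrite("pics/p1.png",np.hstack([A,B]));cv2.imwrite("pics/p2.png",w["color"])
```

```text
clock 4.27 tcp [0.5099 0.0794 0.2576] rpy [-134.9388   -0.3985 -160.7366] q [  53.4   11.7  -37.7   37.4  -74.  -145.6] F [ 0.2164  0.8428 -1.5892] open 0.0100
shift mm [ 1.1 -2.9 -0.4] rot deg [-0.06 -0.1   0.47]
```

View pics/p2.png

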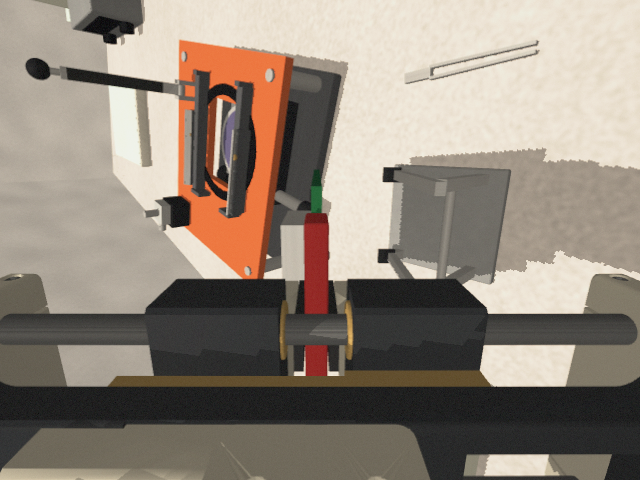

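The wrist view shows the card edge-on, with the handle at columns 304–328 and the stiffener side to the left. The stand is at right, with its lips at (390,174) and (384,256); the ball is at (38,69).

Run:
```python
from h import *
S={"sc":dict(np.load("scene0.npz")),"sd":dict(np.load("side0.npz")),"w":dict(np.load("p_w.npz"))}
rois={"sc":[(297,272,314,284),(290,236,304,250)],"sd":[(325,272,342,286),(300,300,316,315)],"w":[(378,164,404,186),(374,246,398,266)]}
px={}
for k,s in S.items():
    px[k]=[]
    for r in rois[k]:
        x0,y0,x1,y1=r;c=s["color"][y0:y1,x0:x1].astype(int).max(2);m,ce,st=blob(c<55);px[k].append(ce+[x0,y0]);print(k,ce+[x0,y0],st)
def multi(ks,i):
    A=np.zeros((3,3));b=np.zeros(3)
    L=[rays(S[k],[px[k][j]]) for k,j in zip(ks,i)]
    for o,d in L:
        M=np.eye(3)-np.outer(d[0],d[0]);A+=M;b+=M@o
    X=np.linalg.solve(A,b);return X,[np.linalg.norm(np.cross(X-o,d[0]))*1e3 for o,d in L]
# which wrist lip is which: predicted
print(proj(S["w"],np.array([[.5893,-.0094,.03],[.5003,-.0409,.03]])))
for j in (0,1):
  for k in (0,1): print(j,k,*multi(("sc","sd","w"),(j,j,k)))
w=S["w"]["color"][150:300,370:530];cv2.imwrite("pics/ws.png",cv2.resize(w,None,fx=5,fy=4,interpolation=cv2.INTER_CUBIC)[:600,:800])
```

```text
sc [305.3404 276.3404] [ 5  0  9  9 47]
sc [296.9091 243.8182] [ 4  4  8  8 33]
sd [333.0833 280.0833] [ 5  5  8  7 24]
sd [307.2581 309.129 ] [ 3  6  9  7 31]
w [389.2941 174.0327] [  6   4  17  14 153]
w [384.3732 255.    ] [  4   3  17  14 142]
[[386.3566 255.0895]
 [391.1968 173.3893]]
0 0 [ 0.5526 -0.0258  0.0237] [np.float64(30.722367712960096), np.float64(33.783751674883966), np.float64(53.174615779749686)]
0 1 [ 0.589  -0.0101  0.0291] [np.float64(1.4940807406170755), np.float64(2.243530883268759), np.float64(2.469709108504976)]
1 0 [ 0.5006 -0.0407  0.0293] [np.float64(2.332917518841948), np.float64(1.6422222779861613), np.float64(2.497127792834576)]
1 1 [ 0.5334 -0.0239  0.0454] [np.float64(17.607926867526402), np.float64(41.47984235438112), np.float64(50.61215526315125)]
```

View pics/ws.png

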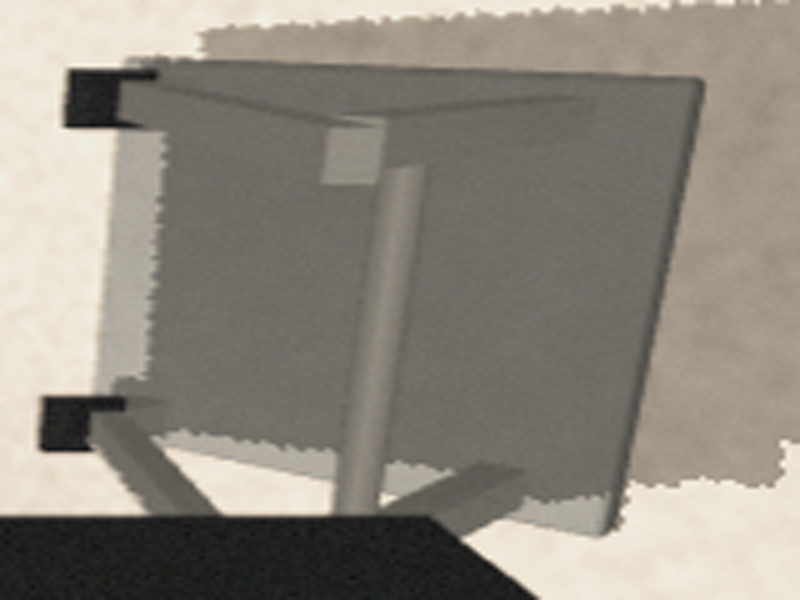

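The crop shows the upper lip at (65–118, 70–127), with its rail's top face meeting it at about (118,100). That rail's end cap is at (322–385, 115–185), and the second lip's junction is at about (92,428). Triangulated, the lips are 93.6 mm apart, as they should be, which gives a yaw of 109°.

Run:
```python
from h import *
s=dict(np.load("p_w.npz"));f=lambda u,v:((u+.5)/5-.5+370,(v+.5)/4-.5+150)
psi=np.radians(109.1);C=standR(psi);u=-C[:,0];n=C[:,2];lat=C[:,1]
top=plane(s,[f(322,150)],.126)[0];print("rail top edge",top)
o,d=rays(s,[f(118,99),f(92,428),f(322,150)])
for h in (.122,.126,.13):
    t=plane(s,[f(322,150)],h)[0]
    J=[o+x*((t-o)@n)/(x@n) for x in d[:2]];m=(J[0]+J[1])/2
    print(h,J[0],J[1],"sep",np.linalg.norm(J[0]-J[1]),"len",(t-J[0])@u,"lat top-bottom",(t-J[0])@lat*1e3,"mid",m,"rest",m+u*.08)
L=np.array([.5448,-.0254,.0292]);print("lip centre vs J mid along u,n:",(L-m)@u,(L-m)@n)
# card in hand: origin
p,R,ob=pose();print("card org est",p+R@[.0,0,.0935]," R err",np.degrees(Ro.from_matrix(np.c_[-C[:,1],-C[:,2],C[:,0]].T@R).as_rotvec()))
print("needle/handle check: card center line",proj(s,[p,p+R@[0,-.005,.0935]]))
```

```text
rail top edge [0.4688 0.0514 0.126 ]
0.122 [ 0.5011 -0.0396  0.0273] [ 0.5907 -0.0075  0.0284] sep 0.09523626577355994 len 0.1338988112265404 lat top-bottom -0.2632771318538497 mid [ 0.5459 -0.0236  0.0278] rest [0.5274 0.0299 0.0844]
0.126 [ 0.4995 -0.0364  0.0329] [ 0.5876 -0.0048  0.034 ] sep 0.0936096928044305 len 0.1316119073336737 lat top-bottom -0.25878053108333376 mid [ 0.5435 -0.0206  0.0334] rest [0.525  0.0328 0.09  ]
0.13 [ 0.4979 -0.0332  0.0386] [ 0.5845 -0.0022  0.0396] sep 0.09198311983530123 len 0.12932500344080697 lat top-bottom -0.25428393031275776 mid [ 0.5412 -0.0177  0.0391] rest [0.5227 0.0358 0.0956]
lip centre vs J mid along u,n: -0.01294942985372098 -0.000987899867278248
card org est [0.5319 0.0173 0.1936]  R err [-0.2146 -0.0698 -0.3364]
needle/handle check: card center line [[311.9116 318.277 ]
 [307.0325 255.7363]]
```

```bash
sed -i 's/psi=np.radians(109.)/psi=np.radians(109.1)/' h.py
cat >> h.py <<'E'
CS=standR(psi);us,ns,ls=-CS[:,0],CS[:,2],CS[:,1]
rest=np.array([.525,.0328,.090])
E
python3 - <<'E'
from h import *
C=CS;Rt=np.c_[-C[:,1],-C[:,2],C[:,0]]
b=rest+us*.0935+ns*.0025+ls*.0015
go(b+us*.012+ns*.04,Rt);go(b,Rt)
E
```

```text
clock 4.42 tcp [0.5103 0.0795 0.26  ] rpy [-135.2151   -0.188  -160.6124] q [  53.3   11.4  -37.7   37.4  -73.9 -145.4] F [ 0.0316  0.4373 -1.2701] open 0.0098
shift mm [-0.3 42.9 49.5] rot deg [0.21 0.07 0.34]
clock 4.42 tcp [0.5103 0.0795 0.26  ] rpy [-135.2151   -0.188  -160.6124] q [  53.3   11.4  -37.7   37.4  -73.9 -145.4] F [ 0.0316  0.4373 -1.2701] open 0.0098
shift mm [-0.6 82.8 61.6] rot deg [0.21 0.07 0.34]
```

Emit:
move_arm([
  [[0,15,25],[0.2,0.1,0.3],1],
  [[0,35,48],[0.2,0.1,0.3],1],
  [[0,52,48],[0.2,0.1,0.3],1],
  [[0,64,48],[0.2,0.1,0.3],1],
  [[0,70,48],[0.2,0.1,0.3],1],
  [[0,70,48],[0.2,0.1,0.3],1],
  [[0,70,48],[0.2,0.1,0.3],1],
])

```text
clock: 5.0
tool_pos: [0.5051, 0.0949, 0.1774]
orientation: [-135.0, 0.0, -160.9]
force: [-0.0, 0.9, -1.3]
opening: 0.0099
gripper_force: 30.0
```

Run:
```python
from h import *
C=CS;Rt=np.c_[-C[:,1],-C[:,2],C[:,0]]
b=rest+us*.0935+ns*.0025+ls*.0015
go(b,Rt)
w,a,b=[ctrl.snapshot(n) for n in("wrist","scene","side")]
W=cv2.resize(w["color"][120:300,240:440],(400,360),interpolation=cv2.INTER_CUBIC)
A=cv2.resize(a["color"][150:300,260:410],(400,400),interpolation=cv2.INTER_CUBIC)
B=cv2.resize(b["color"][170:330,220:380],(400,400),interpolation=cv2.INTER_CUBIC)
cv2.imwrite("pics/p3.png",np.hstack([A,B]))
```

```text
clock 5.00 tcp [0.5051 0.0949 0.1774] rpy [-134.9934    0.0478 -160.9113] q [  54.5   17.5  -42.5   39.2  -65.9 -153.6] F [-0.0447  0.8972 -1.3099] open 0.0099
shift mm [ 0.1 13.2 14.4] rot deg [-0.01  0.03 -0.04]
```

View pics/p3.png

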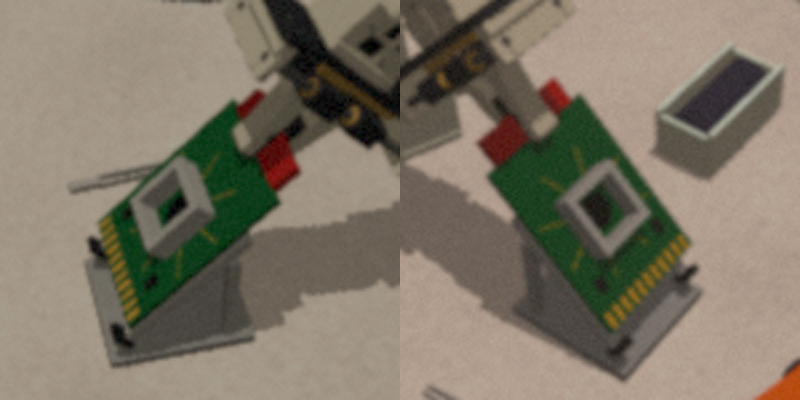

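The card is centred and parallel above the rails, just upslope of both lips.

Emit:
move_arm([
  [[0,4,0],[0,0,0],1],
  [[0,7,0],[0,0,0],1],
  [[0,9,0],[0,0,0],1],
  [[0,10,0],[0,0,0],1],
  [[0,10.5,0],[0,0,0],1],
  [[0,11,0],[0,0,0],1],
])

```text
clock: 5.65
tool_pos: [0.5022, 0.1016, 0.1686]
orientation: [-134.9, -0.0, -161.0]
force: [-0.9, 1.4, -1.9]
opening: 0.0093
gripper_force: 30.0
```

Emit:
move_arm([
  [[0,0.5,0],[0,0,0],1],
  [[0,1,0],[0,0,0],1],
  [[0,1.5,0],[0,0,0],1],
  [[0,1.5,0],[0,0,0],1],
])

```text
clock: 5.98
tool_pos: [0.5019, 0.1026, 0.1676]
orientation: [-134.9, -0.0, -161.0]
force: [0.3, 0.2, -1.6]
opening: 0.0102
gripper_force: 30.0
```

Emit:
move_arm([
  [[0,0.5,0],[0,0,0],1],
  [[0,1,0],[0,0,0],1],
  [[0,1.5,0],[0,0,0],1],
  [[0,1.5,0],[0,0,0],1],
])

```text
clock: 6.32
tool_pos: [0.5016, 0.1031, 0.167]
orientation: [-134.9, -0.0, -161.0]
force: [2.3, -2.7, 1.2]
opening: 0.01
gripper_force: 30.0
```

Emit:
move_arm([
  [[0,0.5,0],[0,0,0],1],
  [[0,1,0],[0,0,0],1],
  [[0,1.5,0],[0,0,0],1],
  [[0,1.5,0],[0,0,0],1],
])

```text
clock: 6.65
tool_pos: [0.5014, 0.1035, 0.1666]
orientation: [-134.8, -0.0, -161.0]
force: [5.2, -5.7, 5.8]
opening: 0.0098
gripper_force: 30.0
```

Emit:
move_arm([
  [[0,-1.7,0],[0,0,0],1],
  [[0,-1.7,4],[0,0,0],1],
  [[0,-1.7,8],[0,0,0],1],
  [[0,-1.7,10],[0,0,0],1],
  [[0,-1.7,11],[0,0,0],1],
  [[0,-1.7,11],[0,0,0],1],
])

```text
clock: 7.15
tool_pos: [0.5043, 0.0956, 0.1591]
orientation: [-134.9, -0.0, -161.0]
force: [5.1, -3.4, 2.6]
opening: 0.0098
gripper_force: 30.0
```

Emit:
move_arm([
  [[0,0,0.7],[0,0,0],1],
  [[0,0,1.4],[0,0,0],1],
  [[0,0,2],[0,0,0],1],
  [[0,0,2],[0,0,0],1],
])

```text
clock: 7.48
tool_pos: [0.5047, 0.0945, 0.1579]
orientation: [-134.9, -0.0, -161.0]
force: [1.9, -2.1, 5.7]
opening: 0.0098
gripper_force: 30.0
```

Emit:
move_arm([
  [[0,0,0.5],[0,0,0],1],
  [[0,0,1],[0,0,0],1],
  [[0,0,1],[0,0,0],1],
])

```text
clock: 7.73
tool_pos: [0.505, 0.0939, 0.1573]
orientation: [-134.9, -0.0, -161.0]
force: [2.1, -1.7, 6.0]
opening: 0.0098
gripper_force: 30.0
```

Run:
```python
from h import *
C=CS;Rt=np.c_[-C[:,1],-C[:,2],C[:,0]]
b=rest+us*.0935+ns*.0025+ls*.0015
go(b,Rt);o=ctrl.get_obs();print("F u,n,lat",o["force"]@us,o["force"]@ns,o["force"]@ls,o["moment"])
```

```text
clock 7.73 tcp [0.505  0.0939 0.1573] rpy [-134.8895   -0.0045 -160.9737] q [  54.2   19.1  -43.8   40.3  -63.7 -155.5] F [ 2.0693 -1.6669  5.9815] open 0.0098
shift mm [-0.4 -0.4 -0.5] rot deg [-0.11 -0.06 -0.05]
F u,n,lat 2.636928187832996 5.822152076975691 1.4099351852221371 [ 0.1185 -0.3372  0.1522]
```

Emit:
move_arm([
  [[0,-0.8,0],[0,0,0],1],
  [[0,-0.8,0.5],[0,0,0],1],
  [[0,-0.8,1],[0,0,0],1],
  [[0,-0.8,1.5],[0,0,0],1],
  [[0,-0.8,1.5],[0,0,0],1],
])

```text
clock: 8.15
tool_pos: [0.5058, 0.0934, 0.1567]
orientation: [-135.0, 0.1, -160.9]
force: [0.5, 1.8, 6.1]
opening: 0.0095
gripper_force: 30.0
```

```bash
cat >> h.py <<'E'
def st():
    C=CS;Rt=np.c_[-C[:,1],-C[:,2],C[:,0]]
    go(rest+us*.0935+ns*.0025+ls*.0015,Rt);o=ctrl.get_obs();print("F u,n,lat",o["force"]@us,o["force"]@ns,o["force"]@ls,o["moment"])
E
python3 - <<'E'
from h import *
st()
E
```

```text
clock 8.15 tcp [0.5058 0.0934 0.1567] rpy [-134.9646    0.0543 -160.9138] q [  54.    19.1  -43.9   40.5  -63.5 -155.5] F [0.4889 1.823  6.1417] open 0.0095
shift mm [ 0.2 -0.2 -1.4] rot deg [-0.04  0.03 -0.05]
F u,n,lat 5.447806659623894 3.2378292587964466 1.0584710023480532 [ 1.0811  0.2785 -0.1043]
```

Emit:
move_arm([
  [[0,0,-0.3],[0,0,0],0.95],
  [[0,0,-0.3],[0,0,0],0.88],
  [[0,0,-0.3],[0,0,0],0.8],
  [[0,0,-0.3],[0,0,0],0.7],
  [[0,0,-0.3],[0,0,0],0.7],
  [[0,0,-0.3],[0,0,0],0.7],
  [[0,0,-0.3],[0,0,0],0.7],
])

```text
clock: 8.73
tool_pos: [0.5052, 0.0926, 0.1564]
orientation: [-134.9, -0.0, -161.0]
force: [-0.2, 0.3, 0.3]
opening: 0.026
gripper_force: 0.0
```

Emit:
move_arm([
  [[0,0,-20],[0,0,0],0.7],
  [[0,0,-50],[0,0,0],0.7],
  [[0,0,-90],[0,0,0],0.7],
  [[0,0,-120],[0,0,0],0.6],
  [[0,0,-130],[0,0,0],0.5],
  [[0,0,-130],[0,0,0],0.5],
])

```text
clock: 9.23
tool_pos: [0.4756, 0.1822, 0.2497]
orientation: [-135.1, 0.1, -160.8]
force: [0.0, 0.2, -0.4]
opening: 0.0404
gripper_force: 0.0
```

Run:
```python
from h import *
st()
a,b=[ctrl.snapshot(n) for n in("scene","side")];np.savez("r_a.npz",**a);np.savez("r_b.npz",**b)
A=cv2.resize(a["color"][150:300,260:410],(400,400),interpolation=cv2.INTER_CUBIC)
B=cv2.resize(b["color"][170:330,220:380],(400,400),interpolation=cv2.INTER_CUBIC)
cv2.imwrite("pics/p4.png",np.hstack([A,B]))
# predicted card points vs picture
pts=rest+np.array([[ -.08,-.057,.005],[-.08,.057,.005],[.08,.057,.005],[.08,-.057,.005],[-.028,-.028,.025],[.028,.028,.025]])@CS.T
print((proj(a,pts)-[260,150])*400/150);print((proj(b,pts)-[220,170])*2.5+[400,0])
```

```text
clock 9.23 tcp [0.4756 0.1822 0.2497] rpy [-135.0838    0.1475 -160.8477] q [  63.7   15.9  -31.4   30.9  -79.4 -150.6] F [ 0.0284  0.2365 -0.4116] open 0.0404
shift mm [  1.   -1.  130.6] rot deg [ 0.08  0.14 -0.07]
F u,n,lat -0.1395611736864761 -0.44249793518811165 0.10421403832681428 [2.3086 0.5742 0.0857]
[[228.9734 115.2917]
 [271.563  218.7015]
 [123.8825 339.8215]
 [ 94.7243 234.5564]
 [175.411  171.3276]
 [142.9315 265.8957]]
[[489.0624 190.9399]
 [581.0168 110.2592]
 [690.7355 259.4942]
 [610.1539 347.7864]
 [565.787  216.5982]
 [649.2141 229.0026]]
```

View pics/p4.png

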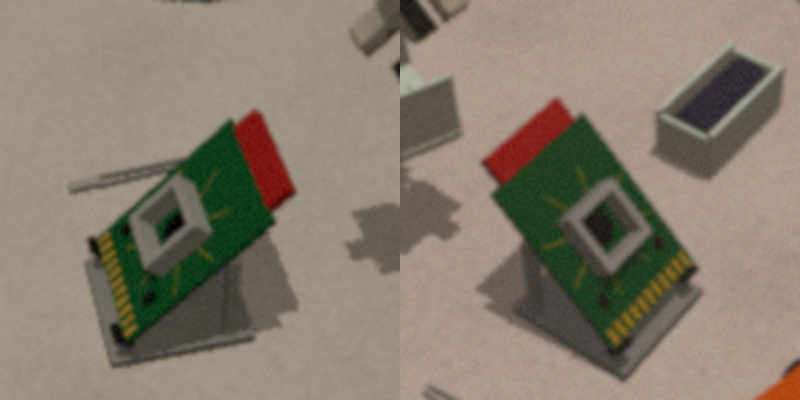

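The card rests with both lower corners on the lips, and sits within about 3 mm of where I predicted it in both views.

Emit:
move_arm([
  [[0,-25,0],[-7.1,0,0],0],
  [[0,-50,10],[-14.2,0,0],0],
  [[0,-75,25],[-21.3,0,0],0],
  [[0,-100,45],[-28.4,0,0],0],
  [[0,-125,65],[-35.5,0,0],0],
  [[0,-145,85],[-42.6,0,0],0],
  [[0,-160,105],[-49.7,0,0],0],
  [[0,-170,125],[-56.8,0,0],0],
  [[0,-170,145],[-63.9,0,0],0],
  [[0,-170,165],[-71,0,0],0],
])

```text
clock: 10.17
tool_pos: [0.553, -0.0465, 0.2523]
orientation: [154.4, 0.2, -161.1]
force: [0.6, 0.4, -0.3]
opening: 0.0877
gripper_force: 0.0
```

```bash
cat >> h.py <<'E'
R2=np.c_[-CS[:,1],-CS[:,0],-CS[:,2]]
E
python3 - <<'E'
from h import *
go(rest+ns*.125,R2)
E
```

```text
clock 10.17 tcp [ 0.553  -0.0465  0.2523] rpy [ 154.3965    0.23   -161.1412] q [ -1.8  17.5   2.3 -24.  -84.7 -65. ] F [ 0.5893  0.3739 -0.2572] open 0.0877
shift mm [  0.8 -35.9  64.8] rot deg [-19.4    0.33  -0.06]
```

Emit:
move_arm([
  [[0,-20,20],[-6.5,0.1,0],0],
  [[0,-36,45],[-13,0.2,0],0],
  [[0,-36,65],[-19.4,0.3,0],0],
  [[0,-36,65],[-19.4,0.3,0],0],
  [[0,-36,65],[-19.4,0.3,0],0],
])

```text
clock: 10.58
tool_pos: [0.5524, -0.0508, 0.1734]
orientation: [135.1, -0.8, -161.1]
force: [0.6, -0.3, 0.8]
opening: 0.0879
gripper_force: 0.0
```

Run:
```python
from h import *
go(rest+ns*.125,R2)
s=ctrl.snapshot("wrist");np.savez("g_w.npz",**s);cv2.imwrite("pics/g.png",s["color"])
pts=np.array([[-.08,-.057,.005],[-.08,.057,.005],[.08,.057,.005],[.08,-.057,.005],[-.028,-.028,.025],[.028,-.028,.025],[.028,.028,.025],[-.028,.028,.025]])
print(proj(s,rest+pts@CS.T))
```

```text
clock 10.58 tcp [ 0.5524 -0.0508  0.1734] rpy [ 135.1369   -0.7842 -161.0815] q [-11.8  30.3   6.9 -37.1 -93.2 -52.7] F [ 0.628  -0.3256  0.7809] open 0.0879
shift mm [-1.4  3.3 -3.9] rot deg [-0.14 -0.43 -0.68]
[[427.1243 173.1787]
 [416.7985 312.247 ]
 [225.6456 314.2005]
 [212.8925 175.8293]
 [359.8099 217.4026]
 [281.1692 218.3227]
 [284.1131 291.1185]
 [358.1441 290.336 ]]
```

View pics/g.png

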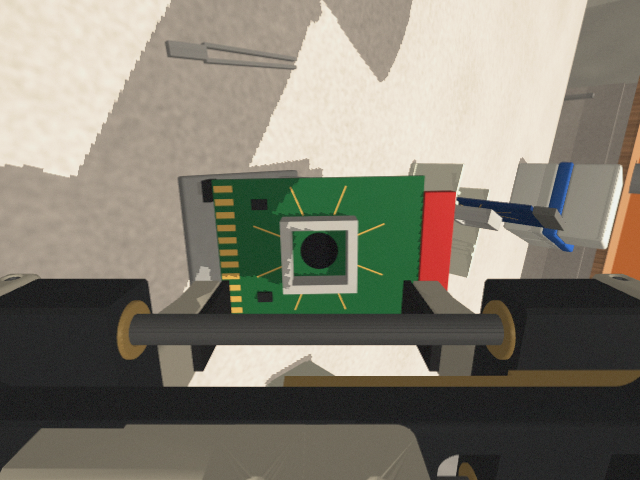

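The view shows the card square below the jaws. The board's top corners are at (213,179) and (424,176), and the stiffener's outer frame runs over about (281–358, 217–293). Both agree with the prediction to about 3 px.

```bash
cat >> h.py <<'E'
def onplane(s,px,p0,n):
    o,d=rays(s,px);return o+d*(((p0-o)@n)/(d@n))[:,None]
def meas(s,org,C,xr,yr):
    c=s["color"].astype(int);g=((c[...,1]>c[...,2]+15)&(c[...,1]>c[...,0]+10))
    br=(c.min(2)>110)
    tp=np.array([(x,np.nonzero(g[150:260,x])[0][0]+149.5) for x in range(*xr)],float)
    rp=np.array([(np.nonzero(g[y,380:450])[0][-1]+380.5,y) for y in range(*yr)],float)
    f=lambda q,h:(onplane(s,q,org+C[:,2]*h,C[:,2])-org)@C
    for nm,q in(("top(y=-57)",f(tp,.005)),("right(x=-80)",f(rp,.005))):print(nm,np.median(q,0)*1e3,"slope deg",np.degrees(np.arctan(np.polyfit(q[:,0 if nm[0]=="t" else 1],q[:,1 if nm[0]=="t" else 0],1)[0])))
E
python3 - <<'E'
from h import *
s=dict(np.load("g_w.npz"));meas(s,rest,CS,(250,410),(185,270))
c=s["color"].astype(int);gr=(c.max(2)-c.min(2)<25)&(c.min(2)>95)
m,ce,st_=blob(gr[200:310,265:375]);ys,xs=np.nonzero(m);print("stiff",st_)
# centre columns/rows extents near mid
print([ (np.nonzero(m[y])[0][[0,-1]]+265).tolist() for y in (30,45,60,75)],[ (np.nonzero(m[:,x])[0][[0,-1]]+200).tolist() for x in (25,40,55,70,85)])
q=(onplane(s,[(281,218),(358,293)],rest+CS[:,2]*.025,CS[:,2])-rest)@CS;print(q*1e3)
E
```

```text
top(y=-57) [ -7.213  -55.0454   5.    ] slope deg 0.21480662691195526
right(x=-80) [-78.1456 -15.9479   5.    ] slope deg -0.45383582908969716
stiff [  15   20   78   74 2475]
[[280, 357], [281, 357], [282, 357], [282, 357]] [[221, 293], [221, 293], [221, 293], [220, 292], [220, 292]]
[[ 28.1113 -28.235   25.    ]
 [-27.9372  30.1775  25.    ]]
```

Run:
```python
from h import *
go(rest+ls*.002+ns*.027,R2)
```

```text
clock 10.63 tcp [ 0.5535 -0.0502  0.1767] rpy [ 135.4002   -0.4659 -160.9434] q [-11.6  30.    7.  -37.  -93.2 -52.7] F [1.0696 0.8496 1.3   ] open 0.0877
shift mm [-2.7  1.5 96.3] rot deg [-0.4  -0.3  -0.36]
```

Emit:
move_arm([
  [[-2.7,1.5,30],[-0.4,-0.3,-0.3],0],
  [[-2.7,1.5,60],[-0.4,-0.3,-0.3],0],
  [[-2.7,1.5,78],[-0.4,-0.3,-0.3],0],
  [[-2.7,1.5,84],[-0.4,-0.3,-0.3],0],
  [[-2.7,1.5,84],[-0.4,-0.3,-0.3],0],
  [[-2.7,1.5,84],[-0.4,-0.3,-0.3],0],
  [[-2.7,1.5,84],[-0.4,-0.3,-0.3],0],
])

```text
clock: 11.22
tool_pos: [0.5377, 0.0084, 0.1216]
orientation: [135.1, 0.4, -160.7]
force: [-1.1, 0.0, 0.5]
opening: 0.0876
gripper_force: 0.0
```

Run:
```python
from h import *
go(rest+ls*.002+ns*.027,R2)
s=ctrl.snapshot("wrist")
c=s["color"].astype(int);gr=(c.max(2)-c.min(2)<25)&(c.min(2)>95)
q=proj(s,rest+np.array([[.028,-.028,.025],[-.028,-.028,.025],[.08,-.057,.005],[-.08,-.057,.005]])@CS.T);print(q)
g=((c[...,1]>c[...,2]+15)&(c[...,1]>c[...,0]+10))
for x in range(260,400,20):
    r=np.nonzero(g[100:400,x])[0];print(x,r[0]+100 if len(r) else None,end="; ")
go(rest+ls*.002+ns*.027,R2)
```

```text
clock 11.22 tcp [0.5377 0.0084 0.1216] rpy [ 135.0924    0.3658 -160.7464] q [ -7.5  30.7   0.2 -39.4 -84.9 -50.3] F [-1.0623  0.0429  0.4973] open 0.0876
shift mm [ 2.  -3.1 14.6] rot deg [-0.09  0.15  0.37]
[[251.657  238.0054]
 [368.6033 238.723 ]
 [154.8494 172.6172]
 [466.923  174.5458]]
260 177; 280 177; 300 177; 320 178; 340 178; 360 178; 380 178; clock 11.27 tcp [0.5376 0.0082 0.1212] rpy [ 135.0553    0.3342 -160.7851] q [ -7.6  30.7   0.2 -39.4 -84.9 -50.3] F [-0.2705 -0.7284  0.6924] open 0.0878
shift mm [ 1.9 -2.7 14.4] rot deg [-0.05  0.16  0.32]
```

Emit:
move_arm([
  [[1.9,-2.7,5],[0,0.1,0.3],0],
  [[1.9,-2.7,10],[0,0.1,0.3],0],
  [[1.9,-2.7,14],[0,0.1,0.3],0],
  [[1.9,-2.7,14],[0,0.1,0.3],0],
  [[1.9,-2.7,14],[0,0.1,0.3],0],
])

```text
clock: 11.68
tool_pos: [0.532, 0.0158, 0.1072]
orientation: [134.9, -0.2, -160.9]
force: [0.6, -0.0, 0.1]
opening: 0.0878
gripper_force: 0.0
```

Run:
```python
from h import *
go(rest+ls*.002+ns*.027,R2)
```

```text
clock 11.68 tcp [0.532  0.0158 0.1072] rpy [ 134.8839   -0.1723 -160.9409] q [ -7.   31.3  -1.1 -39.8 -83.5 -49.9] F [ 0.616  -0.013   0.0944] open 0.0878
shift mm [-1.   0.8 -1.9] rot deg [ 0.12 -0.09 -0.15]
```

Emit:
move_arm([
  [[-0.8,0.5,-1.5],[0,0,0],0.2],
  [[-0.8,0.5,-1.5],[0,0,0],0.3],
  [[-0.8,0.5,-1.5],[0,0,0],0.34],
  [[-0.8,0.5,-1.5],[0,0,0],0.4],
  [[-0.8,0.5,-1.5],[0,0,0],0.6],
  [[-0.8,0.5,-1.5],[0,0,0],1],
  [[-0.8,0.5,-1.5],[0,0,0],1],
  [[-0.8,0.5,-1.5],[0,0,0],1],
  [[-0.8,0.5,-1.5],[0,0,0],1],
  [[-0.8,0.5,-1.5],[0,0,0],1],
])

```text
clock: 12.52
tool_pos: [0.5332, 0.0153, 0.1089]
orientation: [134.9, -0.1, -161.0]
force: [-0.0, -1.2, 0.2]
opening: 0.0555
gripper_force: 30.0
```

Run:
```python
from h import *
go(rest+ls*.002+ns*.027,R2)
```

```text
clock 12.52 tcp [0.5332 0.0153 0.1089] rpy [ 134.915    -0.1262 -160.9504] q [ -7.   31.3  -0.9 -39.7 -83.6 -50. ] F [-0.0063 -1.2039  0.2173] open 0.0555
shift mm [0.  0.2 0. ] rot deg [ 0.09 -0.05 -0.12]
```

Emit:
move_arm([
  [[0,0,-3],[0,0,0],1],
  [[0,0,-8],[0,0,0],1],
  [[0,0,-18],[0,0,0],1],
  [[0,0,-32],[0,0,0],1],
  [[0,0,-50],[0,0,0],1],
  [[0,20,-75],[0,0,0],1],
  [[0,45,-105],[0,0,0],1],
  [[0,70,-130],[0,0,0],1],
  [[0,90,-150],[0,0,0],1],
  [[0,90,-150],[0,0,0],1],
])

```text
clock: 13.35
tool_pos: [0.5493, -0.027, 0.2861]
orientation: [135.3, 0.4, -160.9]
force: [1.0, -0.8, 0.1]
opening: 0.0554
gripper_force: 30.0
```

Run:
```python
from h import *
# target prober coarse: origin?
yaw=np.radians(4.9)
Rt=Ro.from_euler("xyz",[180,0,4.9-90],degrees=True).as_matrix()
go([.575,-.29,.30],Rt)
s=ctrl.snapshot("wrist");np.savez("h_w.npz",**s)
p,R,o=pose();C=np.c_[-R[:,1],-R[:,0],-R[:,2]];org=p-C[:,2]*.027
c=s["color"].astype(int);g=((c[...,1]>c[...,2]+15)&(c[...,1]>c[...,0]+10))
P=[(x,np.nonzero(g[100:250,x])[0][0]+99.5) for x in range(250,400)]
q=(onplane(s,P,org+C[:,2]*.005,C[:,2])-org)@C;print("edge y",np.median(q[:,1])*1e3,"slope",np.degrees(np.arctan(np.polyfit(q[:,0],q[:,1],1)[0])))
```

```text
clock 13.35 tcp [ 0.5493 -0.027   0.2861] rpy [ 135.327     0.4127 -160.9454] q [ -10.3   23.2   11.7  -38.8 -101.   -60.3] F [ 0.9793 -0.7643  0.0538] open 0.0554
shift mm [  61.5 -172.7 -190.9] rot deg [ 37.56  29.79 -71.57]
edge y -56.31419000828037 slope 0.3479099426397706
```

```bash
cat >> h.py <<'E'
def Rd(yawp,tau=0): # tool for prober yaw (deg): z down, y=-prober x ; tilt z toward prober +y by tau
    return Ro.from_euler("xyz",[180,0,yawp-90],degrees=True).as_matrix()@Ro.from_euler("y",-tau,degrees=True).as_matrix()
E
python3 - <<'E'
from h import *
R=Rd(4.9,7);print(R)
t=np.array([.555,-.285,.50])-R@[.0733,0,-.1388];print(t)
go(t,R)
E
```

```text
[[ 0.0848 -0.9963 -0.0104]
 [-0.9889 -0.0854  0.1214]
 [-0.1219  0.     -0.9925]]
[ 0.5473 -0.1957  0.3712]
clock 13.40 tcp [ 0.5487 -0.0264  0.2832] rpy [ 135.1916    0.2745 -160.9657] q [ -10.3   23.4   11.5  -38.9 -100.9  -60.2] F [-0.6194  0.3024 -2.0591] open 0.0554
shift mm [  56.1  -51.1 -175. ] rot deg [ 33.15  23.99 -73.43]
```

Emit:
move_arm([
  [[0,0,-30],[0,0,0],1],
  [[5,-5,-60],[2.7,2,-6],1],
  [[15,-10,-90],[5.4,4,-12],1],
  [[25,-20,-120],[8.1,5.9,-18],1],
  [[35,-30,-145],[10.8,7.8,-24],1],
  [[45,-40,-165],[13.5,9.8,-30],1],
  [[56,-51,-175],[16.2,11.8,-36],1],
  [[56,-51,-175],[19,13.8,-42],1],
  [[56,-51,-175],[21.7,15.7,-48],1],
  [[56,-51,-175],[24.4,17.7,-54],1],
])

```text
clock: 14.23
tool_pos: [0.5467, -0.1952, 0.3654]
orientation: [167.4, 11.2, -105.1]
force: [0.6, 0.2, -2.0]
opening: 0.0559
gripper_force: 30.0
```

Emit:
move_arm([
  [[0,0,0],[2.7,2,-6],1],
  [[0,0,0],[5.4,4,-12],1],
  [[0,0,0],[8,5.9,-18],1],
  [[0,0,0],[8.8,6.3,-19.4],1],
  [[0,0,0],[8.8,6.3,-19.4],1],
  [[0,0,0],[8.8,6.3,-19.4],1],
])

```text
clock: 14.73
tool_pos: [0.5465, -0.1943, 0.3661]
orientation: [179.4, 7.2, -85.3]
force: [-0.0, 0.0, -1.7]
opening: 0.0555
gripper_force: 30.0
```

Run:
```python
from h import *
R=Rd(4.9,7);t=np.array([.555,-.285,.50])-R@[.0733,0,-.1388];go(t,R)
s=ctrl.snapshot("wrist");np.savez("q_w.npz",**s);cv2.imwrite("pics/q.png",s["color"])
b,a=ctrl.snapshot("side"),ctrl.snapshot("scene");np.savez("q_b.npz",**b);np.savez("q_a.npz",**a)
O=np.array([.5497,-.2829,.108]);Rp=Rz(np.radians(4.9))
f=np.array([[x,y,0] for x in(-.08,.08) for y in(-.049,.049)]);print(proj(s,O+f@Rp.T))
c=s["color"].astype(int)
m=(c[...,2]>150)&(c[...,2]-c[...,1]>60)&(c[...,0]<120);print("orange frac above row 180",m[:180].mean())
```

```text
clock 14.73 tcp [ 0.5465 -0.1943  0.3661] rpy [179.4353   7.2321 -85.3232] q [ -5.   10.8   5.4  -7.  -86.4  10.2] F [-0.0068  0.0173 -1.6658] open 0.0555
shift mm [ 0.7 -0.7 -5.2] rot deg [ 0.54  0.23 -0.22]
[[396.5921  49.4589]
 [388.7447 149.615 ]
 [237.3506  49.8943]
 [245.6262 150.325 ]]
orange frac above row 180 0.26058159722222224
```

Run:
```python
import cv2
s=cv2.imread("pics/q.png")[0:200,180:447];cv2.imwrite("pics/qc.png",cv2.resize(s,None,fx=3,fy=3,interpolation=cv2.INTER_CUBIC)[:600,:800])
```

```text
(no output)
```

View pics/qc.png

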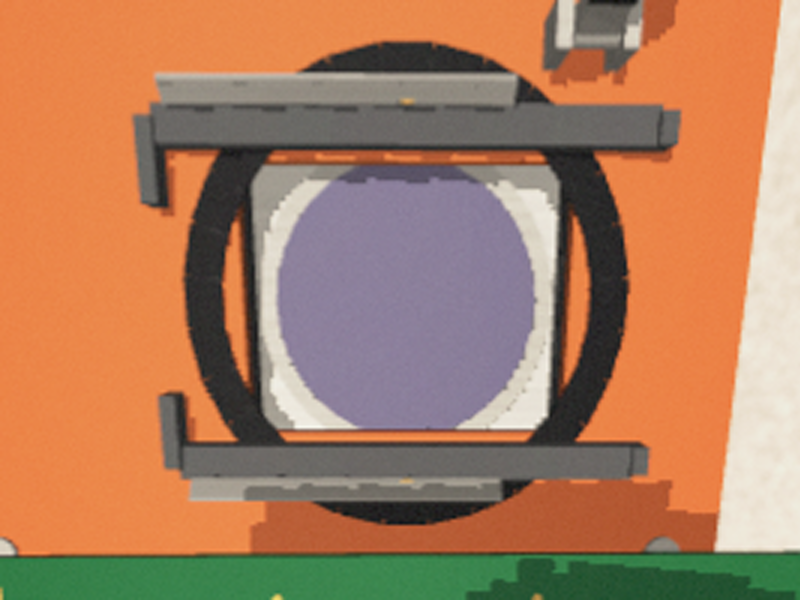

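The last view shows the card place well. The two ledges cross the crop at rows 105–150 and 443–478, with light fences outside them. Yellow ticks mark the fence middles at (407,102) and (408,481), and the end stops are at left, (150,160) and (172,430). The near blocks are at (670,128) and (640,460).

Run:
```python
from h import *
s=dict(np.load("q_w.npz"));c=s["color"]
for x in (275,320,345): print(x,"up",[tuple(c[y,x-3:x+4].mean(0).astype(int).tolist()) for y in range(20,56)][::1],"\nlow",[tuple(c[y,x-3:x+4].mean(0).astype(int).tolist()) for y in range(140,170)]) if x==275 else None
f=lambda u,v:((u+.5)/3-.5+180,(v+.5)/3-.5)
for z in(.113,.121):
    q=plane(s,[f(407,102),f(408,481)],z);d=q[0]-q[1];print(z,q,"mid",q.mean(0),"dir",np.degrees(np.arctan2(-d[0],d[1]))+180,"dist",np.linalg.norm(d))
q=plane(s,[f(406.5,282.5)],.092);print("ring",q)
# ledge candidate lines
for nm,P in{"up outer":[(160,105),(655,105)],"up in a":[(165,148),(655,148)],"low in":[(190,444),(630,446)],"low out":[(190,476),(630,476)],"far posts inner":[(165,205),(183,395)],"near ends":[(660,128),(632,460)]}.items():
    q=plane(s,[f(*p) for p in P],.108);print(nm,q[:,:2].tolist())
```

```text
275 up [(77, 138, 234), (76, 138, 234), (76, 139, 235), (76, 137, 232), (138, 164, 216), (163, 177, 186), (145, 156, 164), (132, 143, 149), (132, 143, 149), (130, 140, 147), (128, 139, 145), (129, 140, 146), (129, 140, 146), (130, 139, 146), (106, 113, 118), (84, 87, 89), (84, 87, 87), (94, 99, 99), (101, 105, 106), (101, 105, 106), (101, 105, 106), (101, 105, 106), (101, 104, 106), (101, 104, 106), (101, 105, 106), (101, 105, 107), (101, 105, 106), (91, 95, 97), (64, 66, 66), (44, 46, 46), (50, 78, 152), (52, 89, 180), (59, 106, 202), (52, 90, 174), (51, 77, 130), (123, 134, 148)] 
low [(161, 174, 180), (160, 173, 179), (158, 170, 175), (70, 85, 127), (57, 100, 186), (65, 111, 187), (63, 101, 163), (50, 61, 84), (60, 63, 64), (98, 102, 105), (100, 105, 108), (100, 103, 107), (100, 104, 108), (101, 105, 109), (102, 106, 109), (101, 105, 109), (101, 105, 107), (100, 104, 107), (89, 92, 94), (124, 132, 138), (142, 154, 161), (144, 155, 163), (131, 142, 148), (106, 114, 119), (103, 112, 116), (104, 112, 117), (113, 122, 127), (64, 98, 181), (54, 93, 185), (55, 94, 185)]
0.113 [[ 0.5568 
[... 178 characters left out ...]
 ]] mid [ 0.5517 -0.2841  0.121 ] dir 4.835844682627965 dist 0.11871320946359494
ring [[ 0.5524 -0.2913  0.092 ]]
up outer [[0.6377637228594295, -0.3377487468905869], [0.4750233007261195, -0.35135848269890474]]
up in a [[0.6362627222442777, -0.32545425240981285], [0.47283350309362565, -0.3390726965284675]]
low in [[0.628132910398294, -0.22989793790479768], [0.46500853769280037, -0.24237459938688816]]
low out [[0.6281579914764204, -0.21820961853292659], [0.4631727781605559, -0.23151398368743067]]
far posts inner [[0.6364523081612287, -0.3084188782953693], [0.630633969201209, -0.24706007662376622]]
near ends [[0.472196138886945, -0.3449710982365679], [0.46340839663126454, -0.2373976664963856]]
```

Run:
```python
from h import *
s=dict(np.load("q_w.npz"));g=s["color"][...,2].astype(float)
def cross(x,rs,th,up):
    v=g[:,x-1:x+2].mean(1)
    for r in rs:
        a,b=v[r],v[r+1]
        if (a<th<=b) if up else (a>=th>b): return r+(th-a)/(b-a)
U=[];L=[]
for x in range(245,392,3):
    gr=s["color"][:,x].astype(int)
    # upper: from ledge interior row 43 downwards falling; lower: from interior row 153 upwards falling
    v=g[:,x-1:x+2].mean(1)
    r=43
    while v[r]>78 and r<55:r+=1
    U.append((x,r-1+(v[r-1]-78)/(v[r-1]-v[r])))
    r=153
    while v[r]>78 and r>140:r-=1
    L.append((x,r+1-(v[r+1]-78)/(v[r+1]-v[r])))
U=np.array(U);L=np.array(L)
def fit(P):
    q=plane(s,P,.108)[:,:2]
    for _ in range(3):
        k=np.polyfit(q[:,0],q[:,1],1);e=q[:,1]-np.polyval(k,q[:,0]);q=q[abs(e)<max(2*np.std(e),.0003)]
    return k,np.std(e),len(q)
for P in(U,L):
    k,e,n=fit(P);print("yaw",np.degrees(np.arctan(k[0])),"y at x=.5517",np.polyval(k,.5517),"rms",e,n)
# card in hand edge in this view
p,R,o=pose();C=np.c_[-R[:,1],-R[:,0],-R[:,2]];org=p-C[:,2]*.027
c=s["color"].astype(int);gm=((c[...,1]>c[...,2]+15)&(c[...,1]>c[...,0]+10))
P=[(x,np.nonzero(gm[160:250,x])[0][0]+159.5) for x in range(200,440)]
q=(onplane(s,P,org+C[:,2]*.005,C[:,2])-org)@C;print("card edge y mm",np.median(q[:,1])*1e3,"slope",np.degrees(np.arctan(np.polyfit(q[:,0],q[:,1],1)[0])),P[::60])
print(p,o["orientation"])
```

```text
yaw 4.565260095988458 y at x=.5517 -0.33353057091370436 rms 7.227385113160587e-05 49
yaw 4.608482661009654 y at x=.5517 -0.23529404036427815 rms 3.4527697197536184e-05 49
card edge y mm -56.41963851239925 slope 0.19884488702401087 [(200, np.float64(185.5)), (260, np.float64(184.5)), (320, np.float64(184.5)), (380, np.float64(184.5))]
[ 0.5471 -0.1947  0.3653] [179.4077   7.2231 -85.2932]
```

```bash
cat >> h.py <<'E'
py=4.6;seat=np.array([.5517,-.2844,.108]);RP=Rz(np.radians(py))
def pl(h,hy=.0006,dy=-.2):
    go(seat+RP@[0,-hy,0]+[0,0,.027+h],Rd(py+dy))
E
python3 - <<'E'
from h import *
s=dict(np.load("q_w.npz"));c=s["color"].astype(int);gm=((c[...,1]>c[...,2]+15)&(c[...,1]>c[...,0]+10))
p,R,o=pose();C=np.c_[-R[:,1],-R[:,0],-R[:,2]];org=p-C[:,2]*.027
for y in (189,192,196,200,210,230):
    x=np.nonzero(gm[y])[0];x=x[(x>120)&(x<520)];q=(onplane(s,[(x[0]-.5,y),(x[-1]+.5,y)],org+C[:,2]*.005,C[:,2])-org)@C;print(y,x[[0,-1]],q[:,0]*1e3)
pl(.06)
E
```

```text
189 [148 482] [ 79.7097 -80.4463]
192 [149 482] [ 79.4259 -80.6367]
196 [149 481] [ 79.6883 -80.4108]
200 [150 481] [ 79.4687 -80.6663]
210 [151 479] [ 79.6454 -80.3394]
230 [154 477] [ 79.5134 -80.6605]
clock 14.88 tcp [ 0.5471 -0.1947  0.3653] rpy [179.4077   7.2231 -85.2932] q [ -5.   10.9   5.4  -7.  -86.3  10.3] F [-0.6011 -0.4608 -1.5203] open 0.0561
shift mm [111.1   1.2 157.6] rot deg [0.61 7.22 0.34]
```

Emit:
move_arm([
  [[35,0.7,10],[0.2,3,0.1],1],
  [[70,0.7,20],[0.6,7.2,0.3],1],
  [[105,0.7,40],[0.6,7.2,0.3],1],
  [[111,0.7,70],[0.6,7.2,0.3],1],
  [[111,0.7,100],[0.6,7.2,0.3],1],
  [[111,0.7,125],[0.6,7.2,0.3],1],
  [[111,0.7,145],[0.6,7.2,0.3],1],
  [[111,0.7,157],[0.6,7.2,0.3],1],
  [[111,0.7,157],[0.6,7.2,0.3],1],
  [[111,0.7,157],[0.6,7.2,0.3],1],
])

```text
clock: 15.72
tool_pos: [0.5526, -0.285, 0.1956]
orientation: [180.0, 0.0, -85.5]
force: [-0.3, -0.0, -0.6]
opening: 0.0556
gripper_force: 30.0
```

```bash
sed -i 's/RP@\[0,-hy,0\]/RP@[.0005,-hy,0]/' h.py
python3 - <<'E'
from h import *
pl(.06);pl(0)
s=ctrl.snapshot("wrist");np.savez("v_w.npz",**s);b=ctrl.snapshot("side")
c=s["color"].astype(int);gm=((c[...,1]>c[...,2]+15)&(c[...,1]>c[...,0]+10))
g=[np.nonzero(gm[150:250,x])[0][0]+149.5 for x in range(200,440,40)];print(g)
# upper ledge/fence predicted rows & where grey/orange changes
q=np.array([[0,-.061,.013],[0,-.049,0]]);print(proj(s,seat+q@RP.T))
print([tuple(c[y,270:275].mean(0).astype(int).tolist()) for y in range(120,186,2)])
E
```

```text
clock 15.72 tcp [ 0.5526 -0.285   0.1956] rpy [179.9795   0.0039 -85.4849] q [ -9.3  17.6 -10.4   0.  -62.   13.8] F [-0.3095 -0.0151 -0.5771] open 0.0556
shift mm [-0.1  0.3  0.6] rot deg [0.02 0.   0.12]
clock 15.72 tcp [ 0.5526 -0.285   0.1956] rpy [179.9795   0.0039 -85.4849] q [ -9.3  17.6 -10.4   0.  -62.   13.8] F [-0.3095 -0.0151 -0.5771] open 0.0556
shift mm [-0.1  0.3 60.6] rot deg [0.02 0.   0.12]
[np.float64(184.5), np.float64(184.5), np.float64(184.5), np.float64(183.5), np.float64(183.5), np.float64(183.5)]
[[316.7164 170.2586]
 [316.6969 187.3659]]
[(80, 144, 236), (79, 142, 236), (79, 144, 236), (79, 143, 236), (79, 143, 235), (80, 144, 236), (79, 143, 236), (80, 144, 236), (79, 142, 235), (79, 143, 236), (79, 142, 236), (79, 143, 236), (79, 143, 236), (67, 110, 181), (51, 58, 71), (47, 48, 51), (48, 48, 51), (48, 49, 51), (45, 46, 48), (49, 49, 50), (133, 143, 150), (169, 183, 192), (135, 147, 153), (133, 143, 151), (132, 143, 150), (132, 142, 149), (101, 105, 107), (103, 107, 108), (102, 104, 107), (103, 105, 108), (102, 105, 108), (101, 104, 106), (72, 84, 71)]
```

Emit:
move_arm([
  [[0,0.3,15],[0,0,0.1],1],
  [[0,0.3,28],[0,0,0.1],1],
  [[0,0.3,38],[0,0,0.1],1],
  [[0,0.3,45],[0,0,0.1],1],
  [[0,0.3,47],[0,0,0.1],1],
  [[0,0.3,47],[0,0,0.1],1],
  [[0,0.3,47],[0,0,0.1],1],
])

```text
clock: 16.4
tool_pos: [0.5529, -0.2849, 0.1502]
orientation: [-179.8, -0.1, -85.5]
force: [0.5, -0.6, -1.1]
opening: 0.056
gripper_force: 30.0
```

Run:
```python
from h import *
pl(0)
s=ctrl.snapshot("wrist");np.savez("v2_w.npz",**s)
c=s["color"].astype(int)
print(proj(s,seat+np.array([[0,-.061,.013],[0,-.057,.018],[.05,-.061,.013],[-.05,-.061,.013],[.084,-.05,.013],[-.084,-.05,.013]])@RP.T))
for x in (230,272,400): print(x,[(y,c[y,x-2:x+3].mean(0).astype(int).tolist()) for y in range(164,192,2)])
gm=((c[...,1]>c[...,2]+15)&(c[...,1]>c[...,0]+10))
for y in(190,200,215): x=np.nonzero(gm[y])[0];x=x[(x>100)&(x<540)];print(y,x[[0,-1]],"left",c[y,max(x[0]-16,0):x[0]+2:2].tolist(),"right",c[y,x[-1]:x[-1]+16:2].tolist())
```

```text
clock 16.40 tcp [ 0.5529 -0.2849  0.1502] rpy [-179.8303   -0.0584  -85.5184] q [ -9.3  19.8 -13.7   0.  -56.4  13.8] F [ 0.4701 -0.608  -1.0528] open 0.0560
shift mm [-0.   0.7 15.2] rot deg [-0.17 -0.06  0.08]
[[317.7752 175.9615]
 [317.8108 185.2341]
 [216.268  176.2643]
 [419.5159 175.7058]
 [150.5145 198.76  ]
 [485.7331 197.9241]]
230 [(164, [172, 185, 195]), (166, [172, 186, 196]), (168, [139, 150, 157]), (170, [138, 149, 156]), (172, [135, 146, 153]), (174, [137, 147, 155]), (176, [139, 148, 156]), (178, [71, 74, 75]), (180, [102, 107, 110]), (182, [101, 106, 109]), (184, [86, 94, 90]), (186, [76, 130, 56]), (188, [79, 136, 59]), (190, [77, 134, 57])]
272 [(164, [168, 181, 189]), (166, [162, 176, 184]), (168, [139, 150, 156]), (170, [134, 145, 152]), (172, [132, 143, 150]), (174, [135, 147, 153]), (176, [134, 145, 152]), (178, [72, 74, 78]), (180, [104, 106, 109]), (182, [102, 106, 108]), (184, [72, 84, 70]), (186, [77, 133, 58]), (188, [78, 135, 58]), (190, [79, 137, 60])]
400 [(164, [44, 55, 78]), (166, [39, 39, 40]), (168, [38, 40, 40]), (170, [39, 39, 40]), (172, [46, 46,
[... 395 characters left out ...]
 [99, 100, 104], [99, 103, 104], [100, 102, 104], [67, 126, 237], [67, 125, 237], [67, 125, 237], [67, 126, 237]]
200 [149 480] left [[70, 129, 237], [68, 128, 237], [72, 130, 238], [70, 128, 238], [68, 129, 237], [68, 130, 237], [69, 131, 237], [78, 126, 222], [91, 114, 90]] right [[65, 120, 44], [63, 123, 228], [69, 127, 238], [66, 124, 237], [64, 125, 237], [70, 128, 238], [71, 128, 238], [67, 124, 237]]
215 [151 479] left [[69, 128, 238], [71, 128, 237], [71, 130, 237], [68, 128, 237], [70, 129, 237], [70, 129, 237], [69, 128, 237], [75, 123, 220], [94, 110, 94]] right [[55, 100, 51], [36, 35, 126], [53, 57, 216], [60, 66, 229], [56, 60, 227], [58, 62, 228], [56, 62, 227], [58, 64, 228]]
```

Emit:
move_arm([
  [[0,0.5,4],[0,0,0],1],
  [[0,0.5,8],[0,0,0],1],
  [[0,0.5,10.5],[0,0,0],1],
  [[0,0.5,12],[0,0,0],1],
  [[0,0.5,13],[0,0,0],1],
  [[0,0.5,13],[0,0,0],1],
  [[0,0.5,13],[0,0,0],1],
])

```text
clock: 17.03
tool_pos: [0.552, -0.2848, 0.1365]
orientation: [-179.9, -0.0, -85.5]
force: [0.2, -0.8, -1.2]
opening: 0.0556
gripper_force: 30.0
```

Emit:
move_arm([
  [[0,0,0.5],[0,0,0],1],
  [[0,0,1],[0,0,0],1],
  [[0,0,1],[0,0,0],1],
  [[0,0,1],[0,0,0],1],
])

```text
clock: 17.37
tool_pos: [0.5521, -0.2848, 0.1357]
orientation: [-179.9, -0.0, -85.5]
force: [1.2, -0.3, -1.1]
opening: 0.0558
gripper_force: 30.0
```

Emit:
move_arm([
  [[0,0,0.5],[0,0,0],1],
  [[0,0,1],[0,0,0],1],
  [[0,0,1],[0,0,0],1],
  [[0,0,1],[0,0,0],1],
])

```text
clock: 17.7
tool_pos: [0.5521, -0.2848, 0.1354]
orientation: [-179.8, -0.1, -85.5]
force: [-0.8, 1.7, 4.4]
opening: 0.0553
gripper_force: 30.0
```

Run:
```python
from h import *
pl(0);print(ctrl.get_obs()["force"],ctrl.get_obs()["moment"])
```

```text
clock 17.70 tcp [ 0.5521 -0.2848  0.1354] rpy [-179.847    -0.0561  -85.5064] q [ -9.3  20.6 -14.7   0.  -54.6  13.8] F [-0.7968  1.6843  4.4212] open 0.0553
shift mm [ 0.2 -0.1  0.4] rot deg [-0.15 -0.06  0.09]
[-0.7968  1.6843  4.4212] [ 0.7009  0.7463 -0.1242]
```

Emit:
move_arm([
  [[0,0,0],[0,0,0],0.36],
  [[0,0,0],[0,0,0],0.32],
  [[0,0,0],[0,0,0],0.25],
  [[0,0,0],[0,0,0],0.15],
  [[0,0,0],[0,0,0],0.15],
  [[0,0,0],[0,0,0],0.15],
])

```text
clock: 18.2
tool_pos: [0.552, -0.2848, 0.1344]
orientation: [-179.9, -0.0, -85.5]
force: [-0.0, -0.4, 0.3]
opening: 0.0736
gripper_force: 0.0
```

Emit:
move_arm([
  [[0,0,-10],[0,0,0],0.15],
  [[0,0,-30],[0,0,0],0.15],
  [[0,0,-60],[0,0,0],0.15],
  [[0,0,-100],[0,0,0],0.3],
  [[0,0,-140],[0,0,0],0.6],
  [[0,0,-180],[0,0,0],1],
  [[0,0,-215],[0,0,0],1],
  [[0,0,-225],[0,0,0],1],
  [[0,0,-225],[0,0,0],1],
])

```text
clock: 18.95
tool_pos: [0.5525, -0.2853, 0.365]
orientation: [-179.5, -0.2, -85.5]
force: [0.3, -0.5, -0.8]
opening: 0.04
gripper_force: 0.0
```

Run:
```python
from h import *
s=ctrl.snapshot("wrist");a=ctrl.snapshot("scene");b=ctrl.snapshot("side")
for n,t in zip("wab",(s,a,b)):np.savez(f"z_{n}.npz",**t);cv2.imwrite(f"pics/z_{n}.png",t["color"])
p,R,o=pose();print(p,o["orientation"],o["opening"])
P=lambda q:proj(s,seat+np.array(q)@RP.T)
print("pred card corners/fence",P([[.08,-.057,.005],[-.08,-.057,.005],[-.08,.057,.005],[.08,.057,.005]]).round(1).tolist())
c=s["color"].astype(int);gm=((c[...,1]>c[...,2]+15)&(c[...,1]>c[...,0]+10));m,ce,stt=blob(cv2.morphologyEx(gm.astype(np.uint8),cv2.MORPH_CLOSE,np.ones((5,5))));print("green bbox",stt)
top=[(x,np.nonzero(m[:,x])[0][0]-.5) for x in range(260,380)]
q=(plane(s,top,.113)-seat)@RP;print("top edge y",np.median(q[:,1]),"slope",np.degrees(np.polyfit(q[:,0],q[:,1],1)[0]))
for y in (180,190,200,240,260):
    x=np.nonzero(m[y])[0]
    if len(x): q=(plane(s,[(x[0]-.5,y),(x[-1]+.5,y)],.113)-seat)@RP;print(y,x[[0,-1]],q[:,:2].round(4).tolist())
# ball triangulation
bb=[]
for t,pr in((a,(106,146)),(b,(476,390))):
    x0,y0=pr[0]-18,pr[1]-18;k=t["color"][y0:y0+36,x0:x0+36].max(2)<50
    m2,ce,_=blob(k);bb.append(ce+[x0,y0]);print(ce+[x0,y0],_)
X=tri(a,[bb[0]],b,[bb[1]]);print("ball",X,"local",(X[0,:3]-[*seat[:2],0])@RP)
```

```text
[ 0.5511 -0.2845  0.3592] [-179.8927    0.0011  -85.533 ] 0.028016994789454373
pred card corners/fence [[248.0, 165.3], [389.1, 164.9], [383.9, 260.6], [253.3, 260.5]]
green bbox [  248   165   141    96 10293]
top edge y -0.05766740155571052 slope -0.14481981070919575
180 [248 387] [[0.0815, -0.0405], [-0.0791, -0.0402]]
190 [250 387] [[0.0799, -0.0291], [-0.0797, -0.0288]]
200 [262 386] [[0.0665, -0.0174], [-0.0792, -0.0172]]
240 [252 384] [[0.0808, 0.0309], [-0.0794, 0.031]]
260 [253 383] [[0.081, 0.0563], [-0.0795, 0.0563]]
[106.3864 146.0114] [13 13 11 11 88]
[476.1071 390.3321] [  9   9  19  19 280]
ball [[ 0.501  -0.4035  0.2785  0.0009]] local [-0.0601 -0.1146  0.2785]
```

The card is seated within 1 mm. Next is the clamp: closed fingers go down behind the ball, which is at local (-0.060, -0.115, 0.279).

Emit:
move_arm([
  [[35,15,0],[0,0,0],1],
  [[70,30,0],[0,0,0],1],
  [[105,45,0],[0,0,0],1],
  [[135,59,0],[0,0,0],1],
  [[160,59,0],[0,0,0],1],
  [[165,59,0],[0,0,0],1],
  [[165,59,25],[0,0,0],1],
  [[165,59,50],[0,0,0],1],
  [[165,59,75],[0,0,0],1],
  [[165,59,75],[0,0,0],1],
])

```text
clock: 19.93
tool_pos: [0.5036, -0.4515, 0.2774]
orientation: [179.7, 0.4, -85.6]
force: [-1.1, 0.1, -1.3]
opening: 0.0005
gripper_force: 0.0
```

```bash
cat >> h.py <<'E'
def loc():
    p,R,o=pose();print("clock %.2f local"%o["clock"],(p-[*seat[:2],0])@RP,o["orientation"],"F",o["force"],"q",o["joint_pos"].round(1),"open",o["opening"])
E
python3 - <<'E'
from h import *
loc();ctrl.snapshot("wrist");loc()
E
```

```text
clock 19.93 local [-0.0613 -0.1627  0.2774] [179.6746   0.3864 -85.5601] F [-1.0554  0.0782 -1.2889] q [-25.5  20.    4.1  -0.2 -74.6  30. ] open 0.0004587986295458712
clock 19.98 local [-0.0607 -0.1637  0.2807] [179.7825   0.2201 -85.5253] F [-0.0335 -0.1433  1.9623] q [-25.5  20.    4.4  -0.1 -74.7  30. ] open 0.0005567164814151052
```

Emit:
move_arm([
  [[-12,0,-2],[0,0,0],1],
  [[-24,0,-4],[0,0,0],1],
  [[-36,0,-6],[0,0,0],1],
  [[-48,0,-8],[0,0,0],1],
  [[-62,0,-10],[0,0,0],1],
  [[-78,0,-10],[0,0,0],1],
  [[-94,0,-9],[0,0,0],1],
  [[-110,0,-7],[0,0,0],1],
  [[-110,0,-7],[0,0,0],1],
])

```text
clock: 20.73
tool_pos: [0.4966, -0.3407, 0.2918]
orientation: [-179.8, 0.0, -85.4]
force: [-0.9, -0.2, -0.6]
opening: 0.0003
gripper_force: 0.0
```

```bash
cat >> h.py <<'E'
def ball(q):
    q=np.radians(q);return seat*[1,1,0]+RP@[-.059,-.080+.163*np.cos(q),.120+.163*np.sin(q)]
def findball(n,lo,hi):
    s=ctrl.snapshot(n);k=s["color"].astype(int);out=[]
    g=cv2.GaussianBlur(s["color"].max(2).astype(np.float32),(0,0),1)
    for q in range(lo,hi,2):
        x,y=proj(s,ball(q))[0].round().astype(int);r=4
        out.append((q,float(g[y-2:y+3,x-2:x+3].mean().round(0))))
    return out
E
python3 - <<'E'
from h import *
loc();print(findball("side",40,110));print(findball("scene",40,110))
E
```

```text
clock 20.73 local [-0.0594 -0.0517  0.2918] [-179.8222    0.0185  -85.4227] F [-0.946  -0.1688 -0.5613] q [-15.9  12.2  -4.8  -0.1 -72.8  20.5] open 0.0003284323322746272
[(40, 48.0), (42, 45.0), (44, 43.0), (46, 41.0), (48, 41.0), (50, 41.0), (52, 40.0), (54, 40.0), (56, 39.0), (58, 44.0), (60, 60.0), (62, 69.0), (64, 85.0), (66, 75.0), (68, 51.0), (70, 61.0), (72, 71.0), (74, 78.0), (76, 61.0), (78, 46.0), (80, 37.0), (82, 68.0), (84, 84.0), (86, 69.0), (88, 42.0), (90, 64.0), (92, 88.0), (94, 84.0), (96, 110.0), (98, 198.0), (100, 214.0), (102, 214.0), (104, 214.0), (106, 213.0), (108, 213.0)]
[(40, 155.0), (42, 156.0), (44, 156.0), (46, 156.0), (48, 155.0), (50, 155.0), (52, 156.0), (54, 154.0), (56, 153.0), (58, 153.0), (60, 152.0), (62, 152.0), (64, 151.0), (66, 144.0), (68, 85.0), (70, 20.0), (72, 12.0), (74, 21.0), (76, 44.0), (78, 63.0), (80, 69.0), (82, 71.0), (84, 73.0), (86, 73.0), (88, 65.0), (90, 71.0), (92, 74.0), (94, 77.0), (96, 78.0), (98, 78.0), (100, 85.0), (102, 85.0), (104, 96.0), (106, 95.0), (108, 108.0)]
```

Emit:
move_arm([
  [[-17,0,6],[0,0,0],1],
  [[-34,0,14],[0,0,0],1],
  [[-53,0,24],[0,0,0],1],
  [[-72,0,36],[0,0,0],1],
  [[-88,0,50],[0,0,0],1],
  [[-102,0,66],[0,0,0],1],
  [[-114,0,83],[0,0,0],1],
  [[-123,0,101],[0,0,0],1],
  [[-123,0,101],[0,0,0],1],
])

```text
clock: 21.58
tool_pos: [0.4858, -0.22, 0.1873]
orientation: [179.9, 0.1, -85.5]
force: [-0.9, 0.2, -0.0]
opening: 0.0006
gripper_force: 0.0
```

Run:
```python
from h import *
loc();print(findball("side",0,60));print(findball("scene",0,60))
```

```text
clock 21.58 local [-0.0606  0.0695  0.1873] [179.8579   0.0817 -85.5179] F [-0.9327  0.1737 -0.0168] q [ -3.3  10.1 -21.8  -0.1 -58.3   7.9] open 0.0005519985344369015
[(0, 131.0), (2, 107.0), (4, 94.0), (6, 78.0), (8, 76.0), (10, 77.0), (12, 81.0), (14, 82.0), (16, 83.0), (18, 84.0), (20, 76.0), (22, 63.0), (24, 51.0), (26, 47.0), (28, 43.0), (30, 41.0), (32, 42.0), (34, 41.0), (36, 43.0), (38, 42.0), (40, 40.0), (42, 43.0), (44, 71.0), (46, 130.0), (48, 151.0), (50, 194.0), (52, 195.0), (54, 170.0), (56, 126.0), (58, 109.0)]
[(0, 109.0), (2, 109.0), (4, 107.0), (6, 97.0), (8, 64.0), (10, 29.0), (12, 27.0), (14, 49.0), (16, 71.0), (18, 78.0), (20, 70.0), (22, 62.0), (24, 39.0), (26, 31.0), (28, 28.0), (30, 34.0), (32, 35.0), (34, 34.0), (36, 33.0), (38, 34.0), (40, 34.0), (42, 34.0), (44, 37.0), (46, 49.0), (48, 67.0), (50, 100.0), (52, 148.0), (54, 157.0), (56, 156.0), (58, 156.0)]
```

Emit:
move_arm([
  [[-6,0,8],[0,0,0],1],
  [[-10,0,16],[0,0,0],1],
  [[-12,0,24],[0,0,0],1],
  [[-13,0,30],[0,0,0],1],
  [[-13,0,33],[0,0,0],1],
  [[-13,0,34],[0,0,0],1],
  [[-13,0,34],[0,0,0],1],
])

```text
clock: 22.27
tool_pos: [0.4866, -0.2087, 0.156]
orientation: [-179.9, -0.0, -85.5]
force: [0.1, -0.6, 0.1]
opening: 0.0002
gripper_force: 0.0
```

Emit:
move_arm([
  [[0,0,0.7],[0,0,0],1],
  [[0,0,1.4],[0,0,0],1],
  [[0,0,1.4],[0,0,0],1],
])

```text
clock: 22.52
tool_pos: [0.4869, -0.2087, 0.1551]
orientation: [-179.9, -0.0, -85.5]
force: [0.2, 0.4, 0.0]
opening: 0.0003
gripper_force: 0.1
```

Run:
```python
from h import *
loc();print(findball("side",-4,20));print(findball("scene",-4,20))
```

```text
clock 22.52 local [-0.0585  0.0806  0.1551] [-179.8507   -0.0355  -85.5296] F [0.1926 0.4463 0.0115] q [ -2.   11.4 -24.9   0.  -53.6   6.4] open 0.00032901708956554077
[(-4, 72.0), (-2, 75.0), (0, 78.0), (2, 75.0), (4, 76.0), (6, 83.0), (8, 90.0), (10, 79.0), (12, 63.0), (14, 49.0), (16, 43.0), (18, 40.0)]
[(-4, 75.0), (-2, 64.0), (0, 64.0), (2, 69.0), (4, 67.0), (6, 65.0), (8, 55.0), (10, 36.0), (12, 27.0), (14, 32.0), (16, 36.0), (18, 34.0)]
```

Emit:
move_arm([
  [[0,0,1],[0,0,0],1],
  [[0,0,2],[0,0,0],1],
  [[0,0,2.5],[0,0,0],1],
  [[0,0,2.5],[0,0,0],1],
])

```text
clock: 22.95
tool_pos: [0.4868, -0.2086, 0.1523]
orientation: [-179.9, -0.0, -85.5]
force: [0.5, -0.3, 1.3]
opening: 0.0007
gripper_force: 0.1
```

Emit:
move_arm([
  [[0,0,0.7],[0,0,0],1],
  [[0,0,1.4],[0,0,0],1],
  [[0,0,1.4],[0,0,0],1],
])

```text
clock: 23.2
tool_pos: [0.4868, -0.2086, 0.1511]
orientation: [-179.9, -0.0, -85.5]
force: [0.5, 0.8, 2.8]
opening: 0.0006
gripper_force: 0.8
```

Emit:
move_arm([
  [[0,0,0.5],[0,0,0],1],
  [[0,0,1],[0,0,0],1],
  [[0,0,1],[0,0,0],1],
])

```text
clock: 23.45
tool_pos: [0.487, -0.2086, 0.1507]
orientation: [-179.8, -0.0, -85.5]
force: [-1.9, 2.2, 7.3]
opening: 0.0007
gripper_force: 3.7
```

Emit:
move_arm([
  [[0,0,0.6],[0,0,0],1],
  [[0,0,0.6],[0,0,0],1],
])

```text
clock: 23.62
tool_pos: [0.487, -0.2086, 0.1505]
orientation: [-179.8, -0.1, -85.5]
force: [-4.6, 4.1, 11.3]
opening: 0.0006
gripper_force: 5.5
```

Emit:
move_arm([
  [[0,0,-10],[0,0,0],1],
  [[0,0,-35],[0,0,0],1],
  [[0,0,-70],[0,0,0],1],
  [[-20,0,-110],[0,0,0],1],
  [[-60,0,-150],[0,0,0],1],
  [[-100,0,-190],[0,0,0],1],
  [[-140,0,-200],[0,0,0],1],
  [[-170,0,-200],[0,0,0],1],
  [[-170,0,-200],[0,0,0],1],
  [[-170,0,-200],[0,0,0],1],
])

```text
clock: 24.45
tool_pos: [0.4732, -0.0364, 0.3514]
orientation: [-179.7, 0.0, -85.3]
force: [0.2, -0.6, -1.3]
opening: 0.0005
gripper_force: 0.0
```

Run:
```python
from h import *
loc();bb=[];S=[]
for n in("scene","side"):
    s=ctrl.snapshot(n);S.append(s);cv2.imwrite(f"pics/end_{n}.png",s["color"])
    x0,y0=proj(s,ball(0))[0].round().astype(int)-14
    m,ce,stt=blob(s["color"][y0:y0+28,x0:x0+28].max(2)<55);bb.append(ce+[x0,y0]);print(n,"pred",proj(s,ball(0))[0],"seen",ce+[x0,y0],stt)
    c=s["color"].astype(int);gm=((c[...,1]>c[...,2]+15)&(c[...,1]>c[...,0]+10));m,ce,stt=blob(gm);ys,xs=np.nonzero(gm)
    P=np.array([[x,y,.005] for x in(-.08,.08) for y in(-.057,.057)]);pr=proj(s,seat+P@RP.T);print("green",stt,"pred bbox",pr.min(0),pr.max(0))
    r=(c[...,2]>110)&(c[...,1]<60)&(c[...,0]<70);mm,ce,stt=blob(r);print("red",ce,"pred",proj(s,seat+RP@[-.092,0,.0075]))
X=tri(S[0],[bb[0]],S[1],[bb[1]])[0];print("ball local",(X[:3]-[*seat[:2],0])@RP,"gap",X[3])
# untouched things: compare with the first pictures
for n,s in zip(("scene","side"),S):
    d=cv2.absdiff(s["color"],np.load(n+"0.npz")["color"]).max(2)
    for nm,P in{"cassette":(380,345) if n=="scene" else (347,213),"tweezers":(310,214) if n=="scene" else (255,340),"blue":(475,195) if n=="scene" else (187,185)}.items():
        x,y=P;print(n,nm,(d[y-22:y+22,x-22:x+22]>40).mean().round(3))
```

```text
clock 24.45 local [-0.0583  0.2535  0.3514] [-179.6753    0.0299  -85.3352] F [ 0.2151 -0.5749 -1.2516] q [ 19.5  -2.2 -13.3   0.1 -78.5 -14.8] open 0.0005035072151877944
scene pred [219.4408 205.5366] seen [219.381  205.2381] [10  9  9  9 63]
green [ 141  209   68   49 1430] pred bbox [139.5848 200.6594] [209.8789 257.315 ]
red [185.2295 196.6148] pred [[185.4463 196.2918]]
side pred [354.6389 347.0932] seen [354.5514 348.1682] [  9   9  11  13 107]
green [ 372  317  103   91 2787] pred bbox [355.7413 315.0022] [474.7067 421.3283]
red [374.9851 401.6784] pred [[375.2968 397.2922]]
ball local [-0.0603  0.0822  0.1194] gap 0.0007305419378014908
scene cassette 0.0
scene tweezers 0.293
scene blue 0.31
side cassette 0.0
side tweezers 0.462
side blue 0.121
```

```bash
python3 -c "
from plant import ctrl
print(ctrl.close_job())"
```

```text
the job is handed in; nothing more can be done
None
```

I handed the job in at about 24 s, with the arm clear of everything. The card rested on the stand, was re-gripped, and lies within about 1 mm of the seat. The clamp ball is at the fully-down height. I only checked the cassette against the first pictures (unchanged); the arm or changed scene spoiled that check for the tweezers and the blue card, but the arm never went near the tweezers and I felt no contact with the blue card.

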